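Unload the lacquer curing cabinet

TASK

The curing cabinet has finished: first press the long bar key on its control box with the closed fingers, firmly enough that it registers but without crushing the membrane, and leave the two square keys alone. Then pull the cabinet's tray all the way out to its stop, lift out the wooden furniture foot and lay it down on its side outside the tray, on the bench or on the drying board, letting go of it. Take it again another way and stand it upright on its broad end, toe up, in the middle of the dark drying board; leave the tray fully out and do not shift the glue bottle, wax tin or sanding block.

Things in the scene. Friction and masses are not known exactly. Their poses are not given: they have to be found in the camera images.
- pod: Control box, fixed: a grey plastic box on the bench, 130 (x) x 140 (y) x 45 mm high, its flat top carrying three off-white keys that stand 3.5 mm proud. Origin: centre of its underside. Own -x side faces roughly the robot. In its frame the bar key's centre is at (-30, 0) mm and the square keys' at (+35, +36) and (+35, -36) mm.
- bar_key: The key to press: the only long bar-shaped key, 36 (x) x 72 (y) mm, on the robot's side of the control box. Origin: centre of its top face, 48.5 mm above the bench; pressed straight down. It moves 2 mm at most: about 2 N to start, 4 N more per mm, 10 N at the end. It registers when the fingers press it with more than 6 N for 0.3 s without a break; over 30 N crushes it.
- left_key: Square key, 34 x 34 mm, on the far side of the control box, the box's +y one. Not to be pressed (3 N counts). Origin: centre of its top face. A 30 mm gap parts it from the bar key.
- right_key: Square key, 34 x 34 mm, far side of the control box, the box's -y one. Not to be pressed (3 N counts). Origin: centre of its top face.
- cab_front (a point): Middle of the top front edge of the curing cabinet, axes as the cabinet's. The cabinet is a fixed low white and grey box, 240 (own x, depth) x 260 (own y, width) x 130 mm high; its front with the tray faces own -x and the tray slides out along own -x. A raised vent housing, 160 mm above the bench, covers the rear of its top from 130 mm behind this edge.
- cab_drawer0 (a joint): How far the tray is pulled out along the cabinet's own -x, m: 0 shut, its stop at 0.166. About 1 N of friction and light damping, no latch; stays where it is left.
- tray_grip (a point): Middle of the tray's handle: a horizontal round steel bar 120 mm long along the cabinet's y, 11 mm thick, 45 mm off the tray's front face, 92 mm above the bench, 38 mm below the cabinet's top. Can be gripped from above, fingers either side of the bar (closing along the cabinet's x, nothing else within 38 mm of it). Moves with the tray; axes as the cabinet's.
- tray_floor (a point): Point on the tray's inner floor, 53 mm above the bench; moves with the tray. The tray is an open box, inside 195 (x) x 218 (y) mm; walls' top 108 mm, front panel's top 117 mm above the bench. Pulled fully out, the inside is open to above for 79 mm before and behind this point.
- foot: Furniture foot, brown wood, 130 mm long, 0.2 kg, at first lying in the tray under the roof. Own x runs from broad end (-65 mm) to toe (+65). To x = +20 it is a block 40 wide (y), 50 high (z); then a 7 mm groove, a collar 36 x 46 to +36, a toe 26 x 32 to +65. Origin: mid-length, on the face it starts on, 25 mm below its long axis. Centre of mass near x = -12. Own x is up when it stands, toe up.
- foot_mid (a point): Point on the foot's long axis, at the middle of its length, 65 mm from the broad end face (50 x 40 mm, on which it is to stand); axes as the foot's.
- board: Drying board, fixed: dark brown wooden square 160 x 160 x 12 mm lying on the bench to the robot's right. Origin: centre of its underside.
- board_top (a point): Centre of the drying board's top face, 12 mm above the bench.
- glue: Bystander: white glue bottle, 64 mm across, 170 mm tall, standing on the bench left of the work. Origin: centre of its underside.
- wax: Bystander: low round wax tin, 84 mm across, 60 mm tall, on the bench far right. Origin: centre of its underside.
- sander: Bystander: cork sanding block with a wooden back, 120 x 65 x 42 mm, on the bench near the robot, to its left. Origin: centre of its underside.
Mind the look-alikes: they are no part of the job. Of the things shaped like the pod, the grey one is meant.

How it is judged (in metres and radians):
On the way, in this order (a step that is already met when the one before it is completed fails the run):
1. the bar key is pressed with the fingers with more than 6 N for 0.3 s (contact force between the fingers and bar_key above 6 N), for 0.3 s.
2. the tray is pulled out to its stop (to within 8 mm) (value of joint cab_drawer0 above 0.158 m), for 0.2 s.
3. the foot lies on its side on the bench or the drying board, at rest, not touched by the fingers (height (world z) of foot_mid below 0.046 m and angle between foot's own x axis and vertical between 1.4 and 1.74 rad and contact force between the fingers and foot below 0.1 N and linear speed of foot below 0.03 m/s), for 0.2 s.
At the end, for the whole second after the job is handed in: The foot stands at rest on its broad end on the drying board, toe up (long axis within 0.1 rad of vertical, its middle 72 to 83 mm above the bench), within 45 mm of the board's centre, and the tray is still out to within 12 mm of its stop (angle between foot's own x axis and vertical below 0.1 rad and horizontal distance between foot_mid and board_top below 0.045 m and height (world z) of foot_mid between 0.072 and 0.083 m and linear speed of foot below 0.02 m/s and value of joint cab_drawer0 above 0.154 m); the robot touches nothing.
It fails at once if the bar key is pressed with more than 30 N (contact force between anything else and bar_key above 30 N).
It fails at once if a square key is pressed (more than 3 N) (contact force between anything else and left_key above 3 N or contact force between anything else and right_key above 3 N).
It fails at once if the glue bottle, wax tin or sanding block is shifted by more than 30 mm (distance of any of glue, wax, sander from where it was at the start of the episode above 0.03 m).
It also fails if it takes over 72 s, if anything falls off the work surface, if the arm or the gripper's body presses on something with over 40 N, if the wrist force passes 120 N, or if a joint passes its speed limit or range.

ROBOT

A 6-joint arm with a two-finger parallel gripper is mounted at the origin on the work surface. World frame = base frame: x ahead of the robot, y to its left, z up, the work surface at z = 0. Lengths are in mm, angles in rad, forces in N, time in s.
With the tool pointing down it reaches from about 350 to 950 mm from the base axis. Payload 17.4 kg.
Tool frame: the origin (TCP) lies between the finger pads; the fingertips stand 11 mm ahead of it and the grasp point (between the pads) lies 8 mm behind it; z points along the fingers, y is the direction in which the jaws open and shut (so a half turn about z gives the same grasp; the last joint's range is limited). The gripper opens to 93 mm and grips with 3 to 60 N. Pads are 15 mm wide; open, the fingers measure 128 mm over their backs; the gripper's body (75 mm by 188 mm) begins 65 mm behind the grasp point.
Start: joints at [1.294, 0.116, 1.442, -0, 1.584, -0.038], TCP at [159.67, 655.849, 229.646] pointing down, gripper open.
Joint ranges: [-2.83, 2.83], [-0.83, 2.19], [0.07, 2.5], [-1.14, 4.28], [0.01, 3], [-2.97, 2.97]. Speed limits (rad/s): [1.89, 1.89, 2.22, 3.14, 3.14, 3.14].

INTERFACE

Orientations are given as a rotation vector (axis times angle).
In Python, from rig import env gives the robot as it stands.
- The arm moves only by the tool drive_tool, never from a script. Its argument "plan" is one flat list of numbers, 7 for each row, row after row: the turn, a rotation vector about the world's x, y, z in rad, then the shift along the world's x, y, z in mm, then the opening, from 0 (shut) to 1 (fully open). In form: [wx, wy, wz, x, y, z, jaw, wx, wy, wz, x, y, z, jaw, ...]. A call has 1 to 5 rows; each row shifts and turns the pose as measured when the row begins; what a row does not reach is not made up. A row lasts 1/8 s, in which the tool goes at most 62.5 mm and 10.7 degrees, less where a joint would pass 70% of its speed; a pose out of reach is approached as far as the arm can. A call is refused whole if a number of a shift passes 62.5 or a number of a turn 0.188, either way. A call with a gripper value outside its range is refused whole. The fingers move at their own pace and stop on an object; "force" is the grip in N (left out, the last holds). Time passes only in rows, so rows that do not move let the fingers close. It gives the time, the measured TCP pose, the force and the opening at its end, in the units of the state.
- env.read_state(): the state, without advancing time (a new reading comes with each control period).
- env.get_image(name): name is "side" or "top" or "wrist"; returns a dict with "img" (384x512x3 uint8, blue, green, red), "intrinsics" (3x3 intrinsics, pixels), "R" (3x3) and "t" (3): a world point X has camera coordinates R X + t; the wrist camera has in their place "hand_eye" (4x4, takes a point from camera to tool coordinates, whose origin is the TCP and whose axes are the flange's). Camera axes: x right, y down, z forward; pixel columns grow to the right and rows downward; lengths in mm; the calibration is good to about 2 mm. A picture is of the moment at which its call begins: read the wrist's pose just before it. There is no depth.
- env.close_job(): hands the job in, once; it reports no verdict.
The state is a dict: "time_s": time; "joints": joint angles; "qd": joint speeds; "tau": joint torques, N m; "tool_pos": TCP position; "tool_rot": TCP orientation; "ft_force": force on the tool from outside, world axes, zero at the start; "moment": the same for the moment, N m; "gripper_width": finger opening in mm.
Only numpy, scipy, OpenCV 4.12 (cv2) and the standard library are available. Lean on these libraries where they do the work, as an engineer would, in place of code of your own. Each camera call takes 0.05 s, during which the arm holds its last target.

## Working session

There is one attempt and no reset: what is moved stays moved. The work goes in short steps, Python scripts to look and compute and a tool call to move; the robot and the scene stay as the last step left them, time stands still between calls to the robot, and variables do not carry over. Pictures are saved under pics/ and viewed, and the job is handed in when it is done.

Besides the shell and the picture viewer there is one more tool, called after "Request:" by a JSON object that holds its "name" and its "arguments". drive_tool: Moves the arm, as the interface text tells. Its arguments: {"type":"object","properties":{"plan":{"type":"array"},"force":{"type":"number"}},"required":["plan"]}

```bash
mkdir -p pics; ls; python3 - <<'E'
from rig import env
import cv2
s=env.read_state();print(s)
for n in("side","top","wrist"):
    d=env.get_image(n);cv2.imwrite(f"pics/a_{n}.png",d["img"])
    print(n,{k:v for k,v in d.items() if k!="img"})
E
```

```text
pics
{'time_s': 0.0, 'joints': array([ 1.29417888e+00,  1.16490038e-01,  1.44227341e+00, -1.17789369e-05,
        1.58403757e+00, -3.77664096e-02]), 'qd': array([-0.0004711 , -0.00095114, -0.00142158, -0.00081813, -0.00068315,
       -0.00141971]), 'tau': array([-2.34036713e-05, -7.21278334e+01, -6.22585988e+01,  7.79876369e-02,
        2.40723474e-02, -1.05915851e-04]), 'tool_pos': array([159.62946826, 655.64096631, 228.89740072]), 'tool_rot': array([-3.74274131e-01, -3.11903901e+00,  1.87747656e-03]), 'ft_force': array([-0.96230952, -0.08797163, -1.45507673]), 'moment': array([-0.0183119 ,  0.02947652, -0.009134  ]), 'gripper_width': 93.13356567543158}
side {'intrinsics': array([[368.19038708,   0.        , 255.98392939],
       [  0.        , 368.19038708, 189.07977554],
       [  0.        ,   0.        ,   1.        ]]), 'R': array([[ 0.93302486, -0.35928552,  0.01945581],
       [-0.20586608, -0.57739566, -0.79008443],
       [ 0.2950996 ,  0.73316312, -0.61268921]]), 't': array([-500.86173097,  157.20688089, 1278.0645668 ])}
top {'intrinsics': array([[468.78744147,   0.       
[... 161 characters left out ...]
-0.00671096],
       [-0.98396624,  0.00872541, -0.17814127],
       [ 0.1781906 ,  0.0052402 , -0.98398204]]), 't': array([ -63.9443624 ,  522.58111569, 1766.67718815])}
wrist {'intrinsics': array([[272.37825327,   0.        , 260.0197854 ],
       [  0.        , 272.37825327, 186.97817319],
       [  0.        ,   0.        ,   1.        ]]), 'hand_eye': array([[ 1.33094436e-03, -9.67127953e-01, -2.54286750e-01,
         6.97830565e+01],
       [ 9.99999061e-01,  1.37027670e-03,  2.24558096e-05,
         3.75292700e-01],
       [ 3.26725567e-04, -2.54286541e-01,  9.67128869e-01,
        -1.55427766e+02],
       [ 0.00000000e+00,  0.00000000e+00,  0.00000000e+00,
         1.00000000e+00]])}
```

View pics/a_side.png

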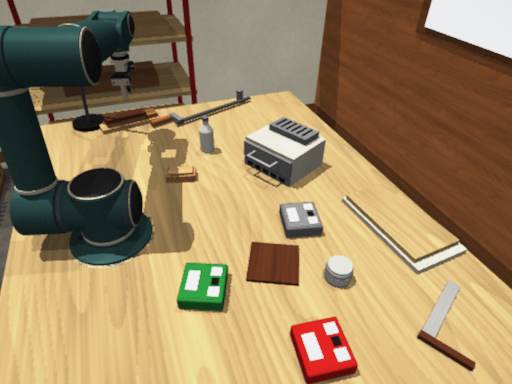

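View pics/a_top.png

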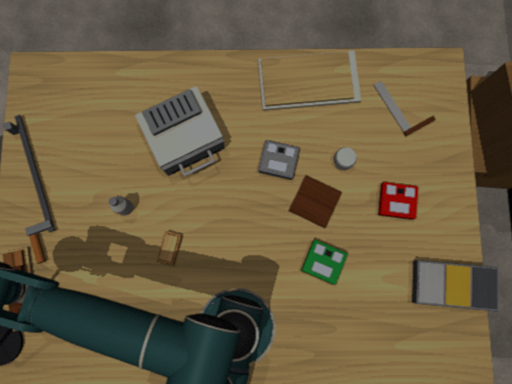

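View pics/a_wrist.png

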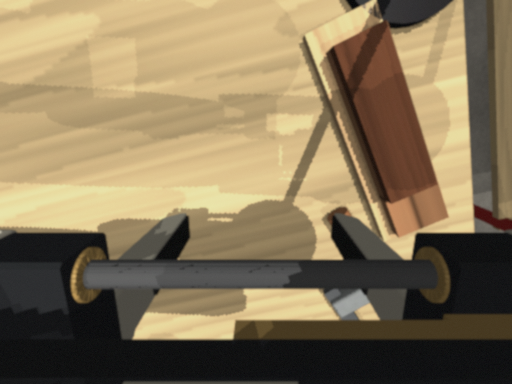

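Look-alikes, in top-view pixels: control boxes are grey (278,158), green (325,260) and red (398,200), and I choose the grey. The board is the dark square (315,200), not the grey/yellow tri-colour set (455,284). The cabinet is at (180,130). Next is a close crop to check the choice.

```bash
python3 - <<'E'
import cv2
a=cv2.imread("pics/a_top.png")
cv2.imwrite("pics/b1.png",cv2.resize(a[80:235,120:370],None,fx=3.2,fy=3.2,interpolation=cv2.INTER_CUBIC))
a=cv2.imread("pics/a_side.png")
cv2.imwrite("pics/b2.png",cv2.resize(a[110:290,230:370],None,fx=3.3,fy=3.3,interpolation=cv2.INTER_CUBIC))
E
```

```text
(no output)
```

View pics/b1.png

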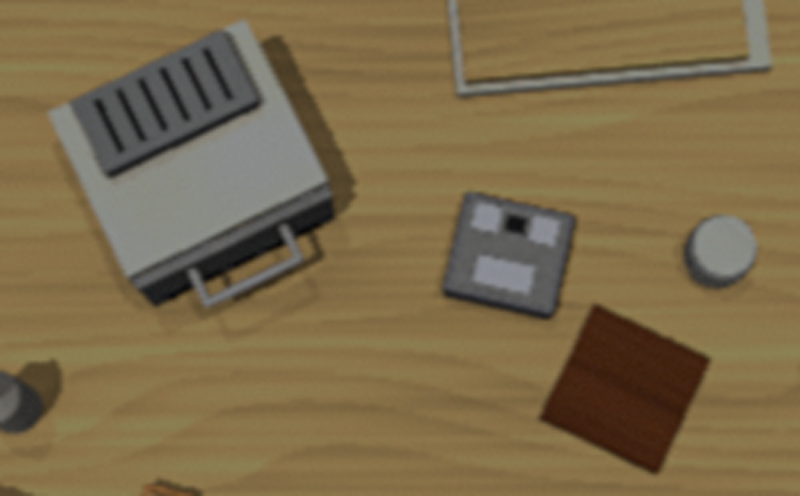

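View pics/b2.png

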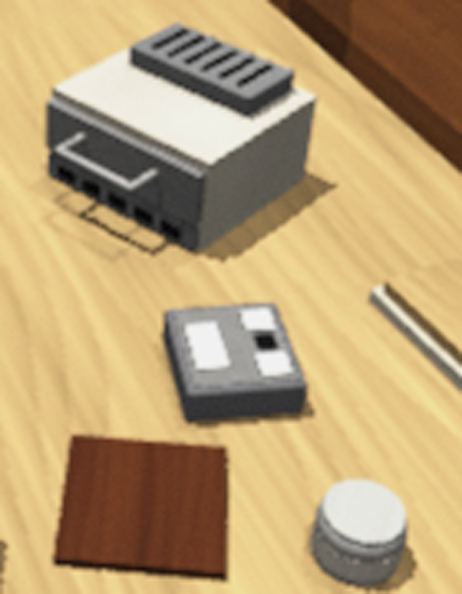

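```bash
cat > h.py <<'E'
import numpy as np,cv2
from scipy.spatial.transform import Rotation as Rn
def ray(d,uv,z,s=None):
    uv=np.atleast_2d(np.array(uv,float));K=d["intrinsics"]
    r=np.c_[uv,np.ones(len(uv))]@np.linalg.inv(K).T
    if "R" in d: R=d["R"].T;c=-R@d["t"]
    else:
        T=np.eye(4);T[:3,:3]=Rn.from_rotvec(s["tool_rot"]).as_matrix();T[:3,3]=s["tool_pos"]
        M=T@d["hand_eye"];R=M[:3,:3];c=M[:3,3]
    w=r@R.T
    return (c+w*((z-c[2])/w[:,2])[:,None])[:,:2]
def blob(m,x0,y0,x1,y1):
    """largest blob in window; returns mask contour area, minAreaRect"""
    mm=np.zeros_like(m);mm[y0:y1,x0:x1]=m[y0:y1,x0:x1]
    c,_=cv2.findContours(mm,cv2.RETR_EXTERNAL,cv2.CHAIN_APPROX_NONE)
    c=max(c,key=cv2.contourArea);return c
def rectw(d,c,z,s=None):
    w=ray(d,c[:,0,:],z,s).astype(np.float32)
    r=cv2.minAreaRect(w);return r
E
python3 - <<'E'
from rig import env
from h import *
t=env.get_image("top");s=env.get_image("side")
for n,d,wk,wb,wp in(("top",t,(255,150,290,176),(280,170,350,232),(255,135,305,185)),("side",s,(285,200,304,228),(240,235,305,290),(275,195,330,240))):
    hsv=cv2.cvtColor(d["img"],cv2.COLOR_BGR2HSV)
    k=((hsv[...,1]<40)&(hsv[...,2]>(150 if n=="top" else 200))).astype(np.uint8)*255
    c=blob(k,*wk);print(n,"key",cv2.contourArea(c),cv2.boundingRect(c),rectw(d,c,48.5))
    b=((hsv[...,2]<(95 if n=="top" else 120))&(hsv[...,1]>90)).astype(np.uint8)*255
    c=blob(b,*wb);print(n,"board",cv2.contourArea(c),rectw(d,c,12))
f=lambda x,y:(x/3.2+120-.34,y/3.2+80-.34)
g=lambda x,y:(x/3.3+230-.35,y/3.3+110-.35)
print("top handle",ray(t,[f(207,302),f(300,258)],92),"edge",ray(t,[f(130,279),f(331,188)],130))
print("side handle",ray(s,[g(66,152),g(140,186)],92),"edge",ray(s,[g(50,100),g(206,167)],130))
print("bottomside corner", ray(s,[g(50,180),g(198,248)],0))
print("wax,glue,sander",ray(t,[f(722,248)],60),ray(t,[(118,204)],100),ray(t,[(171,248)],42))
E
```

```text
top key 0.0 (280, 169, 1, 1) ((598.2841796875, -174.16879272460938), (0.0, 0.0), 0.0)
top board 1579.5 ((476.8534851074219, -310.39801025390625), (160.99282836914062, 161.40350341796875), 63.30947494506836)
side key 121.5 (286, 207, 14, 15) ((609.9718017578125, -165.14761352539062), (74.10279083251953, 36.58772659301758), 76.58332824707031)
side board 1844.5 ((472.817626953125, -318.62347412109375), (163.13148498535156, 158.14830017089844), 63.77866744995117)
top handle [[572.29676129 191.40247241]
 [624.8955499   81.43873427]] edge [[592.31322483 275.72184472]
 [699.81867015  42.11709543]]
side handle [[576.16588173 180.13205672]
 [634.20234006  79.43898002]] edge [[578.4786783  246.23151503]
 [699.83841276  39.24641801]]
bottomside corner [[582.23145871 256.39379966]
 [705.89941971  51.25428996]]
wax,glue,sander [[ 640.43989143 -427.67790503]] [[458.34254506 436.2923784 ]] [[296.49311162 244.56544875]]
```

Request:
{"name": "drive_tool", "arguments": {"plan": [0, 0, 0, 29, -54, 6, 0, 0, 0, 0, 29, -54, 6, 0, 0, 0, 0, 29, -54, 0, 0, 0, 0, 0, 29, -54, 0, 0, 0, 0, 0, 29, -54, 0, 0], "force": 20}}

```text
time_s: 0.88
tool_pos: [305.1, 380.9, 239.3]
tool_rot: [-0.366, -3.12, 0.005]
ft_force: [1.3, -0.0, 0.6]
gripper_width: 47.5
```

Request:
{"name": "drive_tool", "arguments": {"plan": [0, 0, 0, 29, -54, 0, 0, 0, 0, 0, 29, -54, 0, 0, 0, 0, 0, 29, -54, 0, 0, 0, 0, 0, 29, -54, 0, 0, 0, 0, 0, 29, -54, 0, 0]}}

```text
time_s: 1.5
tool_pos: [450.8, 104.3, 240.3]
tool_rot: [0.363, 3.117, -0.001]
ft_force: [1.7, 1.4, -1.1]
gripper_width: 0.8
```

Request:
{"name": "drive_tool", "arguments": {"plan": [0, 0, 0, 29, -54, 0, 0, 0, 0, 0, 29, -54, 0, 0, 0, 0, 0, 29, -54, 0, 0, 0, 0, 0, 29, -54, 0, 0, 0, 0, 0, 30, -54, 0, 0]}}

```text
time_s: 2.12
tool_pos: [597.3, -171.9, 241.1]
tool_rot: [0.366, 3.114, -0.0]
ft_force: [0.0, 1.0, 0.9]
gripper_width: 0.2
```

Request:
{"name": "drive_tool", "arguments": {"plan": [0, 0, 0, 0, 0, 0, 0, 0, 0, 0, 0, 0, 0, 0]}}

```text
time_s: 2.38
tool_pos: [597.8, -174.9, 239.5]
tool_rot: [0.372, 3.116, 0.0]
ft_force: [-0.7, 0.8, -0.5]
gripper_width: 0.5
```

```bash
python3 - <<'E'
from rig import env
from h import *
s=env.read_state();d=env.get_image("wrist");cv2.imwrite("pics/c_w.png",d["img"]);print(s["tool_pos"],s["tool_rot"],s["ft_force"],s["time_s"])
import pickle;pickle.dump((s,d),open("c.pkl","wb"))
E
```

```text
[ 597.78738981 -174.90940617  239.47190254] [3.71559475e-01 3.11574934e+00 9.63211745e-05] [-0.72576009  0.78856703 -0.51031202] 2.375
```

View pics/c_w.png

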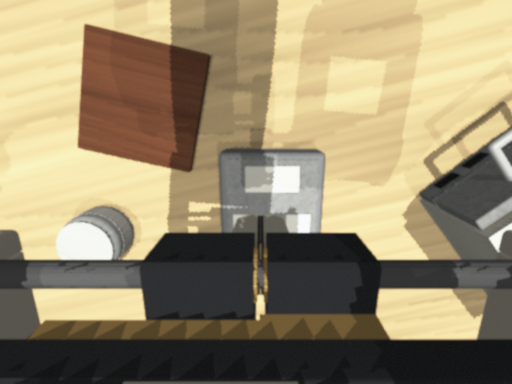

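```bash
python3 - <<'E'
from h import *
import pickle
s,d=pickle.load(open("c.pkl","rb"))
im=d["img"];hsv=cv2.cvtColor(im,cv2.COLOR_BGR2HSV)
k=((hsv[...,1]<40)&(hsv[...,2]>150)).astype(np.uint8)*255
c=blob(k,235,158,306,202);print("key",cv2.boundingRect(c),rectw(d,c,48.5,s))
b=((hsv[...,2]<160)&(hsv[...,1]>110)&((hsv[...,0]<12)|(hsv[...,0]>170))).astype(np.uint8)*255
c=blob(b,60,10,230,185);print("board",cv2.contourArea(c),rectw(d,c,12,s))
print(ray(d,[(100,240)],60,s))
cv2.imwrite("pics/c2.png",cv2.resize(im[130:260,200:340],None,fx=4,fy=4))
E
```

```text
key (245, 158, 61, 44) ((614.7713012695312, -157.8784942626953), (79.82164001464844, 57.715858459472656), 76.47373962402344)
board 14028.0 ((477.5266418457031, -309.97412109375), (157.87867736816406, 155.76626586914062), 63.7957878112793)
[[ 637.68741563 -404.77087633]]
```

View pics/c2.png

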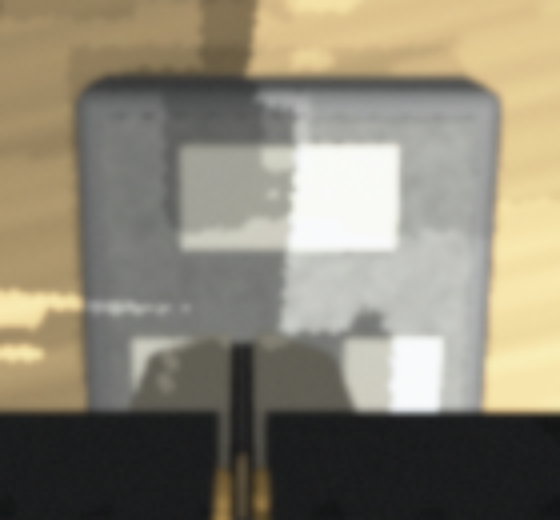

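```bash
python3 - <<'E'
from h import *
import pickle
s,d=pickle.load(open("c.pkl","rb"))
p=[(x/4+199.6,y/4+129.6) for x,y in((179,144),(400,144),(400,250),(179,250))]
w=ray(d,p,48.5,s).astype(np.float32);print(w.mean(0),cv2.minAreaRect(w))
print(Rn.from_rotvec(s["tool_rot"]).as_matrix().round(3))
E
```

```text
[ 612.5123  -161.93707] ((612.559326171875, -161.74069213867188), (73.03732299804688, 35.5142707824707), 76.472412109375)
[[-0.972  0.235  0.004]
 [ 0.235  0.972 -0.   ]
 [-0.004  0.001 -1.   ]]
```

Request:
{"name": "drive_tool", "arguments": {"plan": [0, 0, 0, 8, 9, -50, 0, 0, 0, 0, 3, 3, -50, 0, 0, 0, 0, 0, 0, -50, 0, 0, 0, 0, 0, 0, -18, 0, 0, 0, 0, 0, 0, 0, 0]}}

```text
time_s: 3.05
tool_pos: [608.3, -156.7, 72.1]
tool_rot: [0.361, 3.11, -0.001]
ft_force: [0.2, -0.2, -0.1]
gripper_width: 0.5
```

Request:
{"name": "drive_tool", "arguments": {"plan": [0, 0, 0, 1, -6, -5, 0, 0, 0, 0, 0, 0, 0, 0]}}

```text
time_s: 3.3
tool_pos: [610.8, -163.3, 70.7]
tool_rot: [0.36, 3.105, -0.003]
ft_force: [0.0, 0.6, 0.1]
gripper_width: 0.5
```

```bash
python3 - <<'E'
from rig import env
from h import *
s=env.read_state();d=env.get_image("wrist");cv2.imwrite("pics/d_w.png",d["img"]);print(s["tool_pos"],s["ft_force"],s["time_s"])
E
```

```text
[ 610.76789135 -163.25208995   70.71391417] [6.36766961e-04 6.38193352e-01 8.31942300e-02] 3.3
```

View pics/d_w.png

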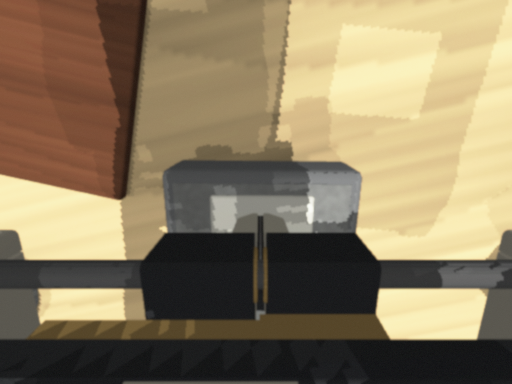

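Request:
{"name": "drive_tool", "arguments": {"plan": [0, 0, 0, 0, 0, -5, 0, 0, 0, 0, 0, 0, 0, 0]}}

```text
time_s: 3.6
tool_pos: [611.4, -163.5, 67.0]
tool_rot: [0.36, 3.103, -0.003]
ft_force: [-0.6, -0.4, 0.9]
gripper_width: 0.6
```

Request:
{"name": "drive_tool", "arguments": {"plan": [0, 0, 0, 0, 0, -3, 0, 0, 0, 0, 0, 0, 0, 0]}}

```text
time_s: 3.85
tool_pos: [611.4, -163.5, 63.9]
tool_rot: [0.36, 3.103, -0.003]
ft_force: [0.2, -0.2, -1.0]
gripper_width: 0.4
```

Request:
{"name": "drive_tool", "arguments": {"plan": [0, 0, 0, 0, 0, -2, 0]}}

```text
time_s: 3.98
tool_pos: [611.5, -163.5, 61.9]
tool_rot: [0.36, 3.103, -0.003]
ft_force: [-0.0, -0.2, 0.4]
gripper_width: 0.6
```

Request:
{"name": "drive_tool", "arguments": {"plan": [0, 0, 0, 0, 0, -2, 0]}}

```text
time_s: 4.1
tool_pos: [611.5, -163.5, 59.8]
tool_rot: [0.36, 3.103, -0.003]
ft_force: [-0.3, 0.4, 2.1]
gripper_width: 0.4
```

Request:
{"name": "drive_tool", "arguments": {"plan": [0, 0, 0, 0, 0, -1, 0]}}

```text
time_s: 4.22
tool_pos: [611.5, -163.5, 58.9]
tool_rot: [0.36, 3.103, -0.004]
ft_force: [-1.6, 0.3, 4.2]
gripper_width: 0.6
```

Request:
{"name": "drive_tool", "arguments": {"plan": [0, 0, 0, 0, 0, -1, 0]}}

```text
time_s: 4.35
tool_pos: [611.6, -163.5, 58.3]
tool_rot: [0.36, 3.103, -0.004]
ft_force: [-3.2, 0.9, 7.4]
gripper_width: 0.7
```

Request:
{"name": "drive_tool", "arguments": {"plan": [0, 0, 0, 0, 0, -0.7, 0]}}

```text
time_s: 4.47
tool_pos: [611.6, -163.5, 58.2]
tool_rot: [0.36, 3.103, -0.004]
ft_force: [-4.5, 1.4, 7.7]
gripper_width: 0.5
```

Request:
{"name": "drive_tool", "arguments": {"plan": [0, 0, 0, 0, 0, -1, 0]}}

```text
time_s: 4.6
tool_pos: [611.6, -163.5, 57.9]
tool_rot: [0.36, 3.103, -0.004]
ft_force: [-5.4, 1.2, 9.0]
gripper_width: 0.3
```

Request:
{"name": "drive_tool", "arguments": {"plan": [0, 0, 0, 0, 0, -1, 0, 0, 0, 0, 0, 0, -1, 0]}}

```text
time_s: 4.85
tool_pos: [611.6, -163.5, 57.7]
tool_rot: [0.359, 3.102, -0.004]
ft_force: [-7.3, 2.1, 12.7]
gripper_width: 1.0
```

Request:
{"name": "drive_tool", "arguments": {"plan": [0, 0, 0, 0, 0, -1, 0, 0, 0, 0, 0, 0, -1, 0]}}

```text
time_s: 5.1
tool_pos: [611.6, -163.5, 57.7]
tool_rot: [0.359, 3.102, -0.004]
ft_force: [-6.2, 1.8, 12.0]
gripper_width: 1.1
```

Request:
{"name": "drive_tool", "arguments": {"plan": [0, 0, 0, 0, 0, 12, 0, 0, 0, 0, 0, 0, 50, 0, 0, 0, 0, 0, 0, 50, 0, 0, 0, 0, 0, 0, 30, 0.6]}}

```text
time_s: 5.6
tool_pos: [610.0, -163.0, 202.4]
tool_rot: [0.36, 3.106, -0.003]
ft_force: [-0.1, 0.3, -0.0]
gripper_width: 6.3
```

Request:
{"name": "drive_tool", "arguments": {"plan": [0, 0, -0.178, -2, 55, 8, 0.7, 0, 0, -0.178, -2, 55, 8, 0.7, 0, 0, -0.178, -2, 55, 8, 0.7, 0, 0, -0.178, -2, 55, 8, 0.7, 0, 0, -0.178, -2, 55, 0, 0.7]}}

```text
time_s: 6.22
tool_pos: [599.8, 113.7, 241.2]
tool_rot: [1.69, 2.626, -0.013]
ft_force: [-0.1, -0.5, 0.2]
gripper_width: 56.0
```

Request:
{"name": "drive_tool", "arguments": {"plan": [0, 0, 0, 0, 0, 0, 0.7, 0, 0, 0, 0, 0, 0, 0.7]}}

```text
time_s: 6.48
tool_pos: [599.3, 116.7, 241.8]
tool_rot: [1.687, 2.628, -0.012]
ft_force: [0.9, -0.2, 0.1]
gripper_width: 64.9
```

```bash
cat > snap.py <<'E'
import sys,pickle
from rig import env
from h import *
s=env.read_state();d=env.get_image(sys.argv[2] if len(sys.argv)>2 else "wrist");cv2.imwrite(f"pics/{sys.argv[1]}.png",d["img"]);print(s["tool_pos"].round(1),s["tool_rot"].round(3),s["joints"].round(2),s["ft_force"].round(1),s["time_s"],s["gripper_width"])
print(Rn.from_rotvec(s["tool_rot"]).as_matrix().round(3).tolist())
pickle.dump((s,d),open(f"{sys.argv[1]}.pkl","wb"))
E
python3 snap.py e_w
```

```text
[599.3 116.7 241.8] [ 1.687  2.628 -0.012] [ 0.16 -0.03  1.57 -0.02  1.59 -0.27] [ 0.9 -0.2  0.1] 6.475 64.8825996070569
[[-0.416, 0.909, 0.012], [0.909, 0.416, -0.017], [-0.02, 0.004, -1.0]]
```

View pics/e_w.png

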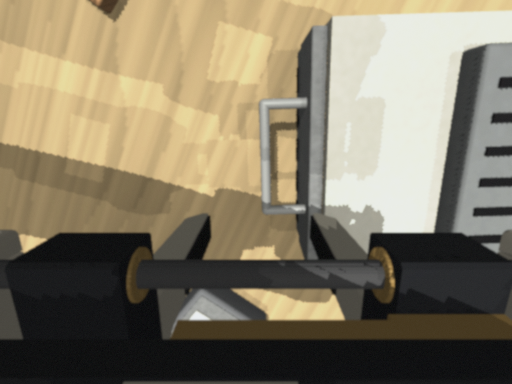

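```bash
python3 - <<'E'
from h import *
import pickle
s,d=pickle.load(open("e_w.pkl","rb"))
cv2.imwrite("pics/e2.png",cv2.resize(d["img"][80:235,240:340],None,fx=3.8,fy=3.8))
w=ray(d,[(265,103),(268,209)],92,s);v=w[0]-w[1]
print(w,w.mean(0),np.linalg.norm(v),np.degrees(np.arctan2(-v[0],v[1])))
w=ray(d,[(330,18),(325,205)],130,s);v=w[0]-w[1];print(w,np.degrees(np.arctan2(-v[0],v[1])))
E
```

```text
[[571.91382652 192.08480367]
 [625.918268    84.52507571]] [598.91604726 138.30493969] 120.35603340679604 26.660675022107544
[[592.89294075 278.00207941]
 [670.55221559 125.42589409]] 26.975496412324414
```

View pics/e2.png

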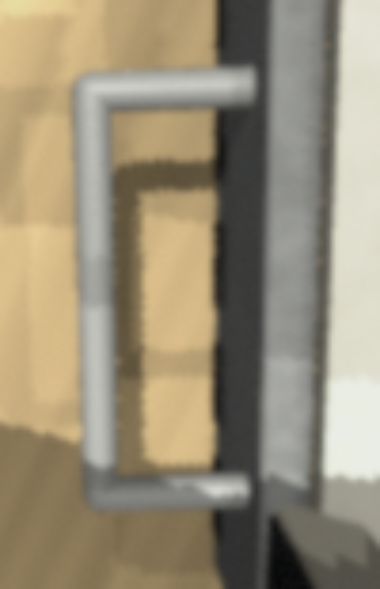

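Request:
{"name": "drive_tool", "arguments": {"plan": [0, 0, 0.024, 0, 20, -10, 0.3, 0, 0, 0, 0, 1, -40, 0.3, 0, 0, 0, 0, 0, -40, 0.3, 0, 0, 0, 0, 0, 0, 0.3]}}

```text
time_s: 7.02
tool_pos: [599.4, 137.0, 148.4]
tool_rot: [1.652, 2.65, -0.011]
ft_force: [0.7, -0.1, 0.3]
gripper_width: 30.8
```

```bash
python3 snap.py f_w
```

```text
[599.4 137.  148.4] [ 1.652  2.65  -0.011] [ 0.19  0.01  1.68 -0.02  1.44 -0.26] [ 0.7 -0.1  0.3] 7.025 30.849917243868145
[[-0.44, 0.898, 0.012], [0.898, 0.44, -0.016], [-0.02, 0.004, -1.0]]
```

View pics/f_w.png

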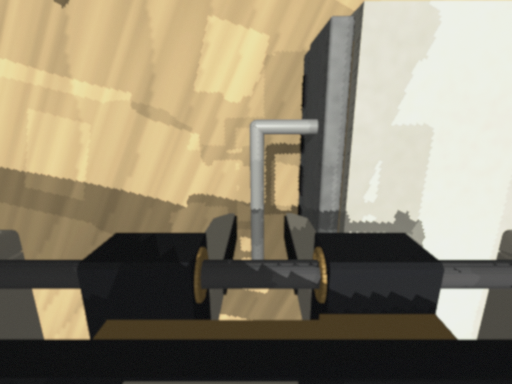

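Bar runs from (257,128) to (258,250), between the fingers at (225,240) and (297,240); it is well centred and parallel. Going down.

Request:
{"name": "drive_tool", "arguments": {"plan": [0, 0, 0, 0, 0, -35, 0.3, 0, 0, 0, 0, 0, -27, 0.3, 0, 0, 0, 0, 0, 0, 0.0, 0, 0, 0, 0, 0, 0, 0.0, 0, 0, 0, 0, 0, 0, 0.0], "force": 25}}

```text
time_s: 7.7
tool_pos: [597.8, 134.9, 94.1]
tool_rot: [1.653, 2.652, -0.021]
ft_force: [1.3, 0.5, -19.4]
gripper_width: 10.2
```

Request:
{"name": "drive_tool", "arguments": {"plan": [0, 0, 0, -9, -4.4, -2, 0, 0, 0, 0, -27, -13.1, 0, 0, 0, 0, 0, -27, -13.1, 0, 0, 0, 0, 0, -27, -13.1, 0, 0]}}

```text
time_s: 8.2
tool_pos: [506.0, 89.7, 94.0]
tool_rot: [1.651, 2.651, -0.019]
ft_force: [3.2, -4.7, -13.2]
gripper_width: 10.5
```

Request:
{"name": "drive_tool", "arguments": {"plan": [0, 0, 0, -27, -13.1, 0, 0, 0, 0, 0, -18, -8.8, 0, 0, 0, 0, 0, -9, -4.4, 0, 0, 0, 0, 0, -7, -3.4, 0, 0]}}

```text
time_s: 8.7
tool_pos: [444.8, 59.4, 94.8]
tool_rot: [1.646, 2.643, -0.004]
ft_force: [47.4, 19.5, -44.4]
gripper_width: 19.8
```

Request:
{"name": "drive_tool", "arguments": {"plan": [0, 0, 0, -4, -2, 0, 0, 0, 0, 0, -4, -2, 0, 0]}}

```text
time_s: 8.95
tool_pos: [444.2, 59.0, 96.8]
tool_rot: [1.638, 2.631, 0.029]
ft_force: [47.4, 20.1, -34.8]
gripper_width: 20.4
```

Request:
{"name": "drive_tool", "arguments": {"plan": [0, 0, 0, 4, 2, 0, 0.1, 0, 0, 0, 0, 0, 0, 0.3, 0, 0, 0, 0, 0, 0, 0.3]}}

```text
time_s: 9.32
tool_pos: [451.7, 62.2, 101.3]
tool_rot: [1.633, 2.625, 0.041]
ft_force: [-0.2, -0.2, 0.6]
gripper_width: 25.0
```

Request:
{"name": "drive_tool", "arguments": {"plan": [0, 0, 0, 0, 0, 15, 0.4, 0, 0, 0, 0, 0, 50, 0.4, 0, 0, 0, 0, 0, 50, 0.8, 0, 0, 0, 0, 0, 60, 0.8, 0, 0, 0, 0, 0, 0, 0.8]}}

```text
time_s: 9.95
tool_pos: [450.4, 61.8, 288.7]
tool_rot: [1.631, 2.621, 0.046]
ft_force: [0.2, 0.5, -0.7]
gripper_width: 62.5
```

```bash
python3 snap.py g_w; python3 snap.py g_t top;python3 snap.py g_s side
```

```text
[450.4  61.8 288.7] [1.631 2.621 0.046] [ 0.09 -0.42  1.83 -0.01  1.68 -0.37] [ 0.2  0.5 -0.7] 9.95 62.53767433522858
[[-0.441, 0.895, 0.062], [0.897, 0.442, -0.003], [-0.03, 0.054, -0.998]]
[450.   61.8 286. ] [1.632 2.623 0.044] [ 0.09 -0.42  1.83 -0.01  1.67 -0.37] [ 0.1 -1.  -0.1] 10.0 66.59733484550452
[[-0.441, 0.896, 0.059], [0.897, 0.442, -0.004], [-0.029, 0.051, -0.998]]
[449.6  61.8 283.8] [1.633 2.625 0.041] [ 0.09 -0.42  1.83 -0.01  1.67 -0.37] [ 0.1  0.3 -0.1] 10.05 70.61279793121071
[[-0.441, 0.896, 0.056], [0.897, 0.442, -0.004], [-0.028, 0.049, -0.998]]
```

View pics/g_w.png

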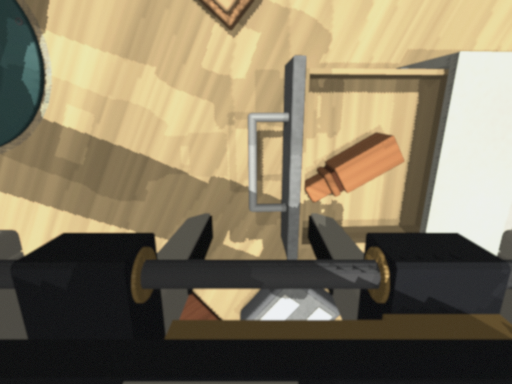

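View pics/g_t.png

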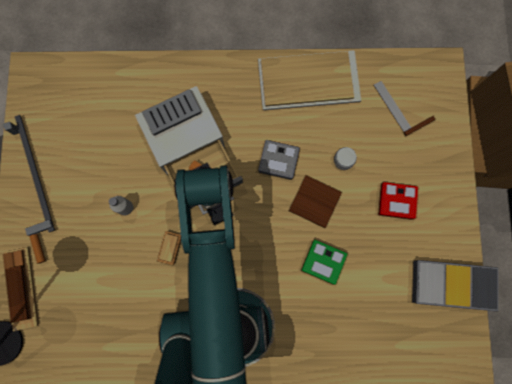

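View pics/g_s.png

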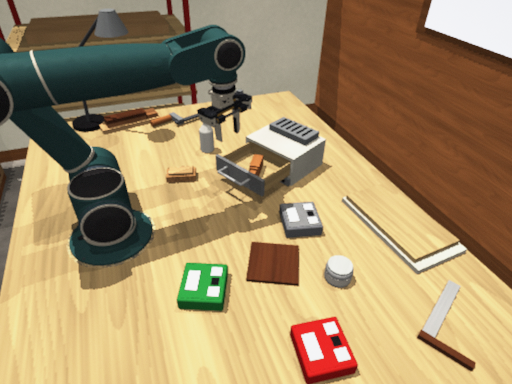

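```bash
python3 - <<'E'
from h import *
import pickle
s,d=pickle.load(open("g_w.pkl","rb"))
cv2.imwrite("pics/g2.png",cv2.resize(d["img"][115:215,290:420],None,fx=6,fy=6,interpolation=cv2.INTER_CUBIC))
E
```

```text
(no output)
```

View pics/g2.png

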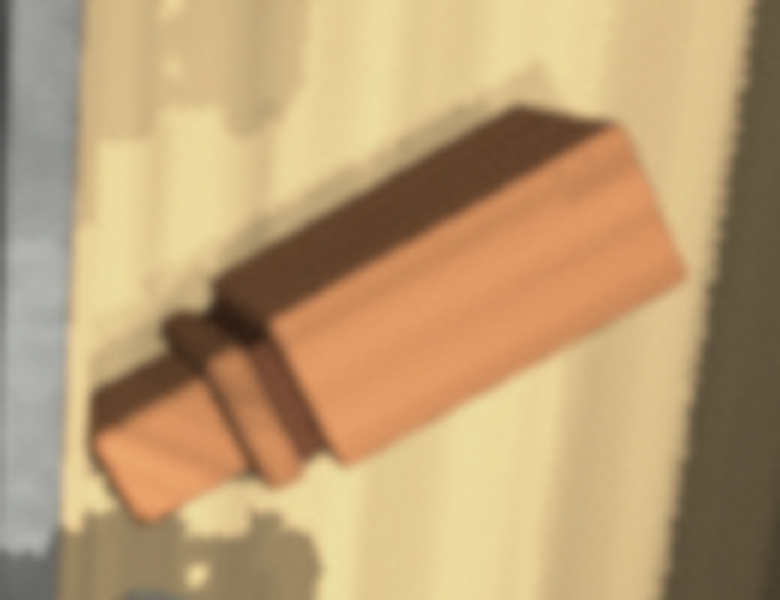

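```bash
python3 - <<'E'
from h import *
import pickle
s,d=pickle.load(open("g_w.pkl","rb"))
s2,_=pickle.load(open("g_s.pkl","rb"))
p=[(x/6+289.6,y/6+114.6) for x,y in((272,325),(617,127),(687,268),(348,465))]
w=ray(d,p,103,s);print(w,np.linalg.norm(w-np.roll(w,1,0),axis=1))
ax=(w[0]+w[3]-w[1]-w[2])/2;ax/=np.linalg.norm(ax);print("axis",ax,np.degrees(np.arctan2(ax[1],ax[0])))
c=w.mean(0);print("block centre",c,"mid",c+22.5*ax)
# handle and tray front
w=ray(d,[(252,118),(254,209)],92,s);print("handle",w,w.mean(0))
e=[(445,70)];print("front cab",ray(d,[(455,56)],130,s), "tray far wall", ray(d,[(440,72),(425,235)],108,s))
E
```

```text
[[548.12900467 107.45227818]
 [592.76931228 176.17836758]
 [623.99826592 157.87758679]
 [579.94400449  87.51714763]] [37.54468862 81.95140285 36.19621698 83.01427196]
axis [-0.53767331 -0.84315325] -122.52539114143927
block centre [586.21014684 132.25634504] mid [574.11249732 113.28539683]
handle [[424.57300867 117.1036294 ]
 [479.88682934   9.34282762]] [452.229919    63.22322851]
front cab [[592.10997093 274.07595511]] tray far wall [[599.4551384  262.51622641]
 [710.70182354  81.51033017]]
```

Request:
{"name": "drive_tool", "arguments": {"plan": [0, 0.056, -0.17, 24, 12, -5, 0.7, 0, 0, -0.171, 24, 12, -5, 0.7, 0, 0, -0.171, 24, 12, -5, 0.7, 0, 0, -0.171, 24, 12, -5, 0.7, 0, 0, -0.171, 24, 12, -5, 0.7]}}

```text
time_s: 10.72
tool_pos: [569.8, 122.7, 251.2]
tool_rot: [-2.633, -1.703, 0.025]
ft_force: [0.4, -0.1, -0.6]
gripper_width: 65.0
```

Request:
{"name": "drive_tool", "arguments": {"plan": [0, 0, -0.171, 14, 6, -5, 0.7, 0, 0, 0, 0, 0, 0, 0.7, 0, 0, 0, 0, 0, 0, 0.7]}}

```text
time_s: 11.1
tool_pos: [583.3, 128.9, 241.3]
tool_rot: [-2.766, -1.469, 0.036]
ft_force: [-0.4, 1.0, 0.8]
gripper_width: 64.9
```

```bash
python3 snap.py i_w
```

```text
[583.3 128.9 241.3] [-2.766 -1.469  0.036] [ 0.17 -0.04  1.58  0.    1.62  0.77] [-0.4  1.   0.8] 11.1 64.85597765254346
[[0.56, 0.828, -0.025], [0.828, -0.56, -0.002], [-0.016, -0.019, -1.0]]
```

View pics/i_w.png

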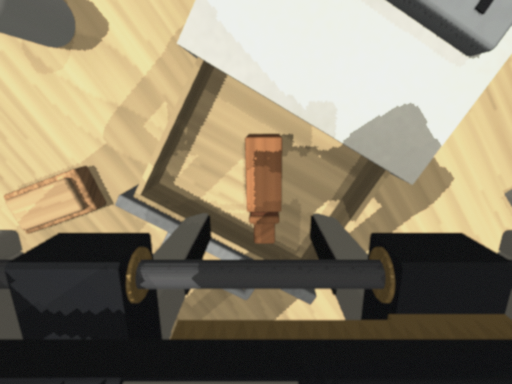

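```bash
python3 - <<'E'
from h import *
import pickle
s,d=pickle.load(open("i_w.pkl","rb"))
cv2.imwrite("pics/i2.png",cv2.resize(d["img"][125:255,220:320],None,fx=4.5,fy=4.5,interpolation=cv2.INTER_CUBIC))
E
```

View pics/i2.png

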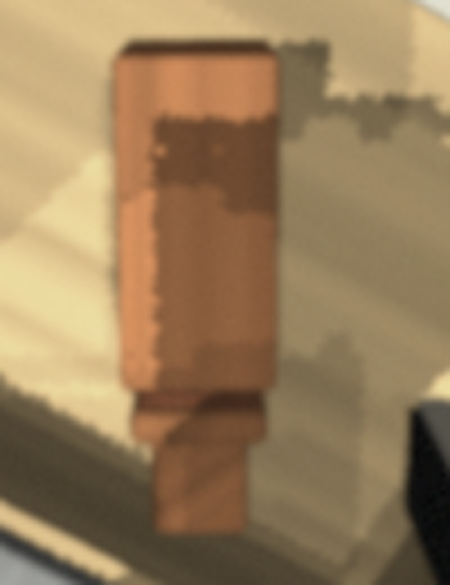

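```bash
python3 - <<'E'
from h import *
import pickle
s,d=pickle.load(open("i_w.pkl","rb"))
p=[(x/4.5+219.6,y/4.5+124.6) for x,y in((117,55),(279,55),(276,390),(123,388))]
for z in(103,):
  w=ray(d,p,z,s);print(np.linalg.norm(w-np.roll(w,1,0),axis=1))
  ax=(w[2]+w[3]-w[1]-w[0])/2;ax/=np.linalg.norm(ax);print("axis",ax,np.degrees(np.arctan2(ax[1],ax[0])))
  c=w.mean(0);print("block centre",c,"grasp(+5)",c+5*ax)
E
```

```text
[83.62095134 38.18025941 83.96283769 38.869025  ]
axis [-0.55223835 -0.83368627] -123.52070905434154
block centre [587.46300752 131.71002946] grasp(+5) [584.70181577 127.54159808]
```

Request:
{"name": "drive_tool", "arguments": {"plan": [0, -0.024, 0, 1, -1, -50, 0.7, 0, 0, 0, 0, 0, -50, 0.7, 0, 0, 0, 0, 0, -40, 0.7, 0, 0, 0, 0, 0, 0, 0.7]}}

```text
time_s: 11.65
tool_pos: [582.4, 126.9, 100.5]
tool_rot: [2.765, 1.485, 0.005]
ft_force: [0.6, -0.8, 0.0]
gripper_width: 64.8
```

Request:
{"name": "drive_tool", "arguments": {"plan": [0, 0, 0, 2, 1, -21, 0.7, 0, 0, 0, 0, 0, 0, 0.7, 0, 0, 0, 0, 0, 0, 0.3, 0, 0, 0, 0, 0, 0, 0.3, 0, 0, 0, 0, 0, 0, 0.3], "force": 25}}

```text
time_s: 12.28
tool_pos: [586.7, 128.2, 84.4]
tool_rot: [2.761, 1.486, 0.015]
ft_force: [-0.6, 1.0, 1.1]
gripper_width: 39.8
```

```bash
python3 snap.py j_w
```

```text
[586.7 128.2  84.4] [2.761 1.486 0.015] [ 0.17  0.03  1.78 -0.    1.33  0.76] [-0.6  1.   1.1] 12.275 39.83036542544617
[[0.551, 0.835, 0.011], [0.835, -0.551, -0.001], [0.006, 0.01, -1.0]]
```

View pics/j_w.png

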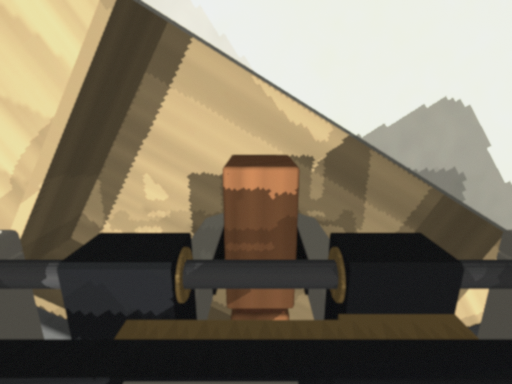

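Request:
{"name": "drive_tool", "arguments": {"plan": [0, 0, 0, 0, 0, 20, 0.3, 0, 0, 0, 0, 0, 40, 0.3, 0, 0, 0, 0, 0, 45, 0.3, 0, 0, 0, 0, 0, 35, 0.3], "force": 35}}

```text
time_s: 12.82
tool_pos: [584.9, 127.9, 229.7]
tool_rot: [2.762, 1.487, 0.01]
ft_force: [0.1, 0.8, -2.0]
gripper_width: 40.0
```

```bash
python3 snap.py k_w
```

```text
[584.9 127.9 229.7] [2.762 1.487 0.01 ] [ 0.17 -0.05  1.62 -0.    1.57  0.76] [ 0.1  0.8 -2. ] 12.825 39.97763858826646
[[0.551, 0.835, 0.008], [0.835, -0.551, -0.001], [0.003, 0.007, -1.0]]
```

View pics/k_w.png

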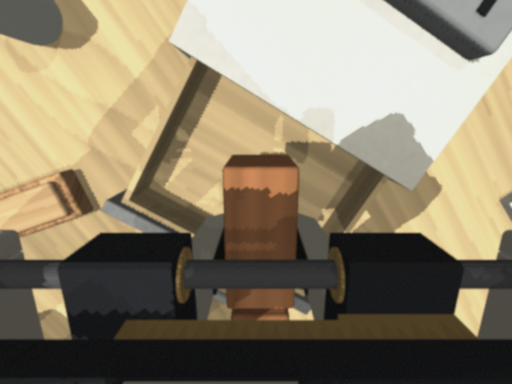

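Foot held at (260,230), tray left behind in place. Carrying it over with a +105° turn.

Request:
{"name": "drive_tool", "arguments": {"plan": [0, 0, 0.183, -17, -27, 0, 0.3, 0, 0, 0.183, -17, -27, 0, 0.3, 0, 0, 0.183, -17, -27, 0, 0.3, 0, 0, 0.183, -17, -27, 0, 0.3, 0, 0, 0.183, -17, -27, 0, 0.3]}}

```text
time_s: 13.5
tool_pos: [498.7, -9.0, 242.3]
tool_rot: [1.791, 2.576, 0.029]
ft_force: [-0.3, 0.4, -1.8]
gripper_width: 39.6
```

Request:
{"name": "drive_tool", "arguments": {"plan": [0, 0, 0.183, -17, -27, 0, 0.3, 0, 0, 0.183, -17, -27, 0, 0.3, 0, 0, 0.183, -17, -27, 0, 0.3, 0, 0, 0.183, -17, -27, 0, 0.3, 0, 0, 0.183, -17, -27, -10, 0.3]}}

```text
time_s: 14.12
tool_pos: [409.8, -147.9, 238.8]
tool_rot: [0.434, 3.11, 0.03]
ft_force: [0.8, 0.1, -1.7]
gripper_width: 40.0
```

Request:
{"name": "drive_tool", "arguments": {"plan": [0, 0, 0, 0, 0, -40, 0.3, 0, 0, 0, 0, 0, -40, 0.3, 0, 0, 0, 0, 0, -40, 0.3, 0, 0, 0, 0, 0, 0, 0.3]}}

```text
time_s: 14.62
tool_pos: [408.5, -149.9, 120.4]
tool_rot: [0.432, 3.106, 0.027]
ft_force: [0.0, -0.4, -0.8]
gripper_width: 39.8
```

```bash
python3 snap.py l_w;python3 snap.py l_s side
```

```text
[ 408.5 -149.9  120.4] [0.432 3.106 0.027] [-0.42 -0.39  2.07  0.02  1.46 -1.72] [ 0.  -0.4 -0.8] 14.625 39.796163332896626
[[-0.962, 0.273, 0.008], [0.273, 0.962, 0.016], [-0.003, 0.018, -1.0]]
[ 409.4 -150.3  122.5] [0.432 3.103 0.026] [-0.42 -0.39  2.07  0.02  1.46 -1.72] [ 0.1 -0.2 -0.3] 14.675 40.13894684829866
[[-0.962, 0.273, 0.011], [0.273, 0.962, 0.015], [-0.006, 0.017, -1.0]]
```

View pics/l_w.png

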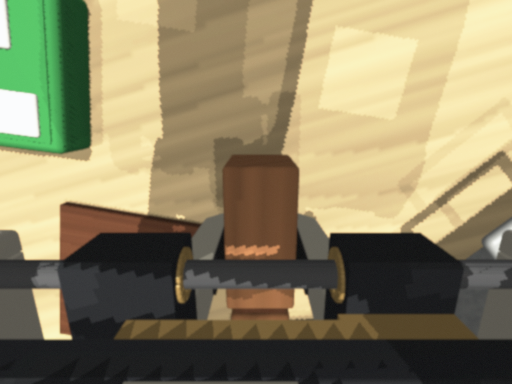

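View pics/l_s.png

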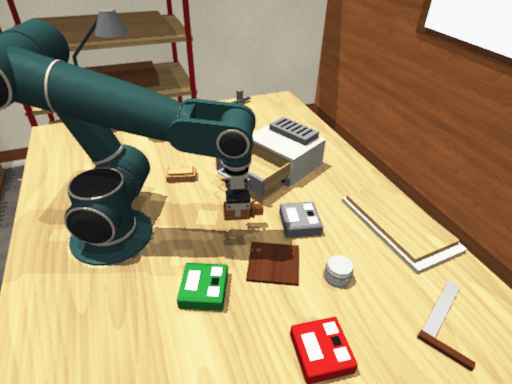

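Request:
{"name": "drive_tool", "arguments": {"plan": [-0.015, 0.011, 0, 0, 0, -45, 0.3, 0, 0, 0, 0, 0, -35, 0.3, 0, 0, 0, 0, 0, 0, 0.3, 0, 0, 0, 0, 0, 0, 0.3]}}

```text
time_s: 15.22
tool_pos: [414.8, -152.4, 52.8]
tool_rot: [0.431, 3.098, -0.007]
ft_force: [-0.5, -0.1, -1.6]
gripper_width: 39.8
```

Request:
{"name": "drive_tool", "arguments": {"plan": [0, 0, 0, 0, 0, -5, 0.3, 0, 0, 0, 0, 0, 0, 0.3]}}

```text
time_s: 15.48
tool_pos: [416.1, -153.0, 50.6]
tool_rot: [0.43, 3.094, -0.009]
ft_force: [0.1, -0.3, -1.1]
gripper_width: 39.7
```

Request:
{"name": "drive_tool", "arguments": {"plan": [0, 0.02, 0, 0, 0, -14, 0.3, 0, 0, 0, 0, 0, 0, 0.3]}}

```text
time_s: 15.72
tool_pos: [416.2, -153.1, 36.2]
tool_rot: [-0.432, -3.109, 0.014]
ft_force: [0.4, 0.2, -1.7]
gripper_width: 39.9
```

Request:
{"name": "drive_tool", "arguments": {"plan": [0, 0, 0, 0, 0, -5, 0.3]}}

```text
time_s: 15.85
tool_pos: [416.5, -153.3, 31.3]
tool_rot: [-0.432, -3.109, 0.014]
ft_force: [-0.2, -20.8, 33.0]
gripper_width: 39.8
```

```bash
python3 snap.py m_w
```

```text
[ 416.5 -153.3   31.3] [-0.432 -3.109  0.014] [-0.4  -0.28  2.14 -0.01  1.28 -1.7 ] [ -0.2 -20.8  33. ] 15.85 39.80949500631727
[[-0.962, 0.273, -0.004], [0.273, 0.962, -0.009], [0.001, -0.009, -1.0]]
```

Contact with the bench (TCP z 31.3 as predicted). Releasing.

Request:
{"name": "drive_tool", "arguments": {"plan": [0, 0, 0, 0, 0, 1, 0.65, 0, 0, 0, 0, 0, 0, 0.65, 0, 0, 0, 0, 0, 0, 0.65, 0, 0, 0, 0, 0, 0, 0.65]}}

```text
time_s: 16.4
tool_pos: [416.7, -153.6, 32.1]
tool_rot: [-0.432, -3.11, 0.015]
ft_force: [-0.4, 0.1, -0.8]
gripper_width: 60.2
```

Request:
{"name": "drive_tool", "arguments": {"plan": [0, 0, 0, 0, 0, 15, 0.7, 0, 0, 0, 0, 0, 50, 0.7, 0, 0, 0, 0, 0, 60, 0.7, 0, 0, 0, 0, 0, 50, 0.7, 0, 0, 0, 0, 0, 0, 0.7]}}

```text
time_s: 17.02
tool_pos: [415.2, -152.9, 216.9]
tool_rot: [-0.432, -3.111, 0.016]
ft_force: [0.4, 0.8, -0.4]
gripper_width: 65.1
```

```bash
python3 snap.py n_w; python3 snap.py n_s side
```

```text
[ 415.2 -152.9  216.9] [-0.432 -3.111  0.016] [-0.4  -0.41  1.93 -0.01  1.62 -1.7 ] [ 0.4  0.8 -0.4] 17.025 65.05667492916965
[[-0.962, 0.273, -0.002], [0.273, 0.962, -0.01], [-0.001, -0.01, -1.0]]
[ 414.7 -152.7  214.8] [-0.432 -3.109  0.015] [-0.4  -0.41  1.93 -0.01  1.62 -1.7 ] [-0.5  0.7 -0. ] 17.075 65.21703943690919
[[-0.962, 0.273, -0.004], [0.273, 0.962, -0.009], [0.001, -0.01, -1.0]]
```

View pics/n_w.png

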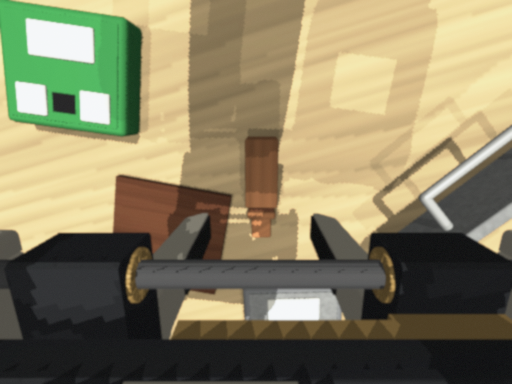

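View pics/n_s.png

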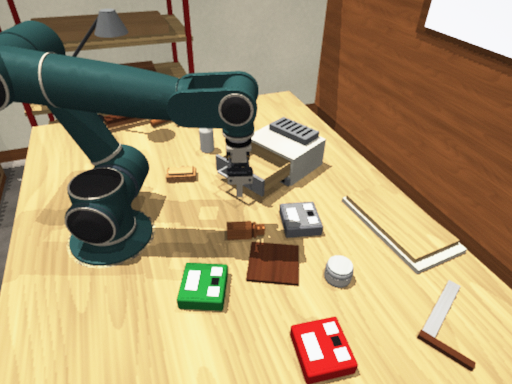

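Request:
{"name": "drive_tool", "arguments": {"plan": [0, 0, -0.185, 0, 0, 4, 0.7, 0, 0, -0.185, 0, 0, 0, 0.7, 0, 0, -0.185, 0, 0, 0, 0.7, 0, 0, -0.185, 0, 0, 0, 0.7, 0, 0, -0.185, 0, 0, 0, 0.7]}}

```text
time_s: 17.75
tool_pos: [411.9, -151.4, 210.1]
tool_rot: [-1.785, -2.562, 0.006]
ft_force: [-0.2, -0.2, 1.1]
gripper_width: 65.4
```

Request:
{"name": "drive_tool", "arguments": {"plan": [0, 0, -0.185, 0, 0, 0, 0.7, 0, 0, -0.185, 0, 0, 0, 0.7, 0, 0, -0.185, 0, 0, 0, 0.7, 0, 0, -0.185, 0, 0, 0, 0.7, 0, 0, -0.185, 0, 0, 0, 0.7]}}

```text
time_s: 18.38
tool_pos: [409.3, -150.2, 202.5]
tool_rot: [-2.741, -1.474, -0.003]
ft_force: [0.0, 0.0, -0.1]
gripper_width: 64.7
```

Request:
{"name": "drive_tool", "arguments": {"plan": [0, 0, -0.185, 0, 0, 0, 0.7, 0, 0, -0.185, 0, 0, 0, 0.7, 0, 0, -0.185, 0, 0, 0, 0.7, 0, 0, -0.185, 0, 0, 0, 0.7, 0, 0, -0.185, 0, 0, 0, 0.7]}}

```text
time_s: 19.0
tool_pos: [406.6, -149.1, 194.9]
tool_rot: [-3.106, -0.076, -0.011]
ft_force: [1.0, -1.1, -0.6]
gripper_width: 64.7
```

Request:
{"name": "drive_tool", "arguments": {"plan": [0, 0, -0.185, 0, 0, 0, 0.7, 0, 0, -0.18, 0, 0, 0, 0.7, 0, 0, 0, 0, 0, 0, 0.7]}}

```text
time_s: 19.38
tool_pos: [405.0, -148.4, 190.7]
tool_rot: [-3.066, 0.501, -0.011]
ft_force: [1.3, 0.2, 0.1]
gripper_width: 64.7
```

```bash
python3 snap.py o_w
```

```text
[ 405.  -148.4  190.7] [-3.066  0.501 -0.011] [-0.43 -0.43  1.99  0.04  1.58  1.46] [1.3 0.2 0.1] 19.375 64.72212287980962
[[0.948, -0.318, 0.013], [-0.318, -0.947, 0.033], [0.002, -0.035, -0.999]]
```

View pics/o_w.png

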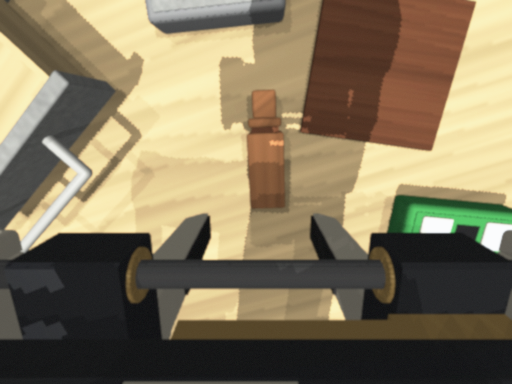

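```bash
python3 - <<'E'
from h import *
import pickle
s,d=pickle.load(open("o_w.pkl","rb"))
cv2.imwrite("pics/o2.png",cv2.resize(d["img"][80:220,220:320],None,fx=4.2,fy=4.2,interpolation=cv2.INTER_CUBIC))
E
```

```text
(no output)
```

View pics/o2.png

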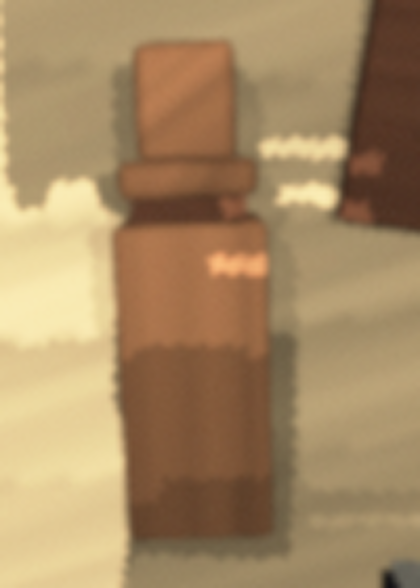

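```bash
python3 - <<'E'
from h import *
import pickle
s,d=pickle.load(open("o_w.pkl","rb"))
p=[(x/4.2+219.6,y/4.2+79.6) for x,y in((115,228),(268,222),(272,534),(131,536))]
w=ray(d,p,50,s);print(np.linalg.norm(w-np.roll(w,1,0),axis=1))
ax=(w[0]+w[1]-w[3]-w[2])/2;ax/=np.linalg.norm(ax);print("axis",ax,np.degrees(np.arctan2(ax[1],ax[0])))
c=w.mean(0);print("block centre",c,"mid",c+22.5*ax)
b=ray(d,[(322,0),(304,132),(432,150)],12,s);print("board",b)
E
```

```text
[82.80261466 38.94245488 83.33418823 38.41659057]
axis [ 0.95971741 -0.28096707] -16.317930729522143
block centre [ 414.95345455 -153.63800105] mid [ 436.54709628 -159.95976005]
board [[ 566.64138927 -265.40025897]
 [ 439.53750963 -208.63211421]
 [ 371.07379398 -347.61558491]]
```

Request:
{"name": "drive_tool", "arguments": {"plan": [0.02, 0.168, 0.02, 6, -3, -10, 0.7, 0.04, 0.168, 0.02, 6, -3, -10, 0.7, 0.05, 0.168, 0, 6, -2, -10, 0.7, 0, 0, 0, 0, 0, 0, 0.7]}}

```text
time_s: 19.92
tool_pos: [423.0, -156.4, 159.0]
tool_rot: [-2.941, 0.39, 0.795]
ft_force: [0.5, 0.4, -0.8]
gripper_width: 65.5
```

```bash
python3 snap.py p_w
```

```text
[ 423.  -156.4  159. ] [-2.941  0.39   0.795] [-0.38 -0.    1.74 -0.06  1.92  1.45] [ 0.5  0.4 -0.8] 19.925 65.52011153013262
[[0.834, -0.261, -0.486], [-0.225, -0.965, 0.133], [-0.504, -0.001, -0.864]]
```

View pics/p_w.png

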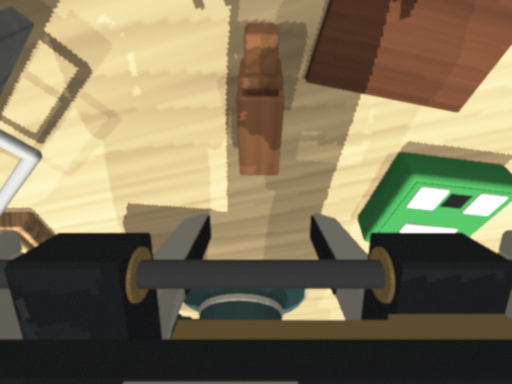

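Request:
{"name": "drive_tool", "arguments": {"plan": [0, 0, 0, 0, 0, -40, 0.7, 0, 0, 0, 0, 0, -40, 0.7, 0, 0, 0, 0, 0, -25, 0.7, 0, 0, 0, 0, 0, 0, 0.7]}}

```text
time_s: 20.48
tool_pos: [422.9, -156.6, 58.6]
tool_rot: [-2.955, 0.38, 0.757]
ft_force: [-0.2, -0.6, 0.3]
gripper_width: 65.1
```

```bash
python3 snap.py q_w
```

```text
[ 422.9 -156.6   58.6] [-2.955  0.38   0.757] [-0.38  0.07  1.84 -0.05  1.73  1.46] [-0.2 -0.6  0.3] 20.475 65.10439087281766
[[0.848, -0.254, -0.465], [-0.221, -0.967, 0.126], [-0.482, -0.004, -0.876]]
```

View pics/q_w.png

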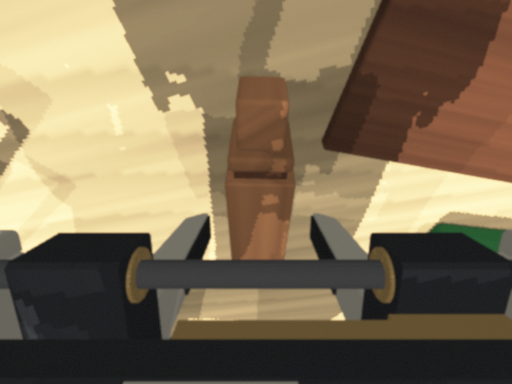

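Foot is centred between the fingers (cols 190/330, foot at 260). Going down the last part.

Request:
{"name": "drive_tool", "arguments": {"plan": [0, 0.02, 0, 1, 0, -24, 0.7, 0, 0, 0, 0, 0, -8, 0.7]}}

```text
time_s: 20.78
tool_pos: [426.1, -157.5, 31.8]
tool_rot: [-2.956, 0.381, 0.773]
ft_force: [0.1, -0.4, -0.1]
gripper_width: 65.0
```

Request:
{"name": "drive_tool", "arguments": {"plan": [0, 0, 0, 0, 0, 0, 0.7]}}

```text
time_s: 20.9
tool_pos: [426.5, -157.7, 33.0]
tool_rot: [-2.957, 0.38, 0.77]
ft_force: [-0.6, 0.4, 0.8]
gripper_width: 65.1
```

Request:
{"name": "drive_tool", "arguments": {"plan": [0, 0.02, 0, -2, 0.5, -9, 0.7]}}

```text
time_s: 21.02
tool_pos: [425.2, -157.6, 25.4]
tool_rot: [-2.953, 0.382, 0.797]
ft_force: [-0.5, 0.3, -0.3]
gripper_width: 65.3
```

Request:
{"name": "drive_tool", "arguments": {"plan": [0, 0, 0, 0, 0, 0, 0.3, 0, 0, 0, 0, 0, 0, 0.3, 0, 0, 0, 0, 0, 0, 0.3, 0, 0, 0, 0, 0, 0, 0.3], "force": 40}}

```text
time_s: 21.52
tool_pos: [425.2, -157.5, 25.6]
tool_rot: [-2.952, 0.382, 0.797]
ft_force: [0.8, 0.1, -1.1]
gripper_width: 39.9
```

```bash
python3 snap.py r_w
```

```text
[ 425.2 -157.5   25.6] [-2.952  0.382  0.797] [-0.37  0.13  1.84 -0.06  1.69  1.47] [ 0.8  0.1 -1.1] 21.525 39.87910297840806
[[0.836, -0.252, -0.488], [-0.222, -0.968, 0.121], [-0.503, 0.007, -0.865]]
```

View pics/r_w.png

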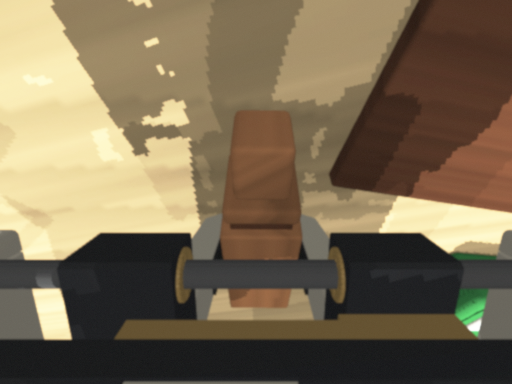

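Request:
{"name": "drive_tool", "arguments": {"plan": [0, 0, 0, 0, 0, 25, 0.3, 0, 0, 0, 0, 0, 45, 0.3, 0, 0, 0, 0, 0, 50, 0.3, 0, 0, 0, 0, 0, 50, 0.3]}}

```text
time_s: 22.08
tool_pos: [422.8, -156.6, 196.4]
tool_rot: [-2.948, 0.381, 0.807]
ft_force: [0.3, -0.5, -2.3]
gripper_width: 40.0
```

Request:
{"name": "drive_tool", "arguments": {"plan": [0, 0, -0.107, 17, -51, 5, 0.3, 0, 0, -0.107, 17, -51, 5, 0.3, 0, 0, -0.107, 17, -51, 0, 0.3, 0, 0, 0, 0, 0, 0, 0.3]}}

```text
time_s: 22.58
tool_pos: [475.9, -314.3, 210.8]
tool_rot: [-2.779, 0.838, 0.751]
ft_force: [0.8, 0.0, -2.3]
gripper_width: 39.9
```

```bash
cat > pose.py <<'E'
import pickle
from rig import env
from h import *
M=lambda s:Rn.from_rotvec(s["tool_rot"]).as_matrix()
g,_=pickle.load(open("r_w.pkl","rb"));Rg=M(g)
d=np.array([-Rg[1,1],Rg[0,1],0]);d/=np.linalg.norm(d)
fx=Rg.T@d; mid=Rg.T@(np.array([436,-159.5,25])-g["tool_pos"])
s=env.read_state();R=M(s);x=R@fx;m=s["tool_pos"]+R@mid
print("tcp",s["tool_pos"].round(1),"footx",x.round(3),"tilt",np.arccos(x[2]).round(3),"mid",m.round(1),"base",(m-65*x).round(1),"err to board",(np.array([477.3,-310.2])-m[:2]).round(1))
print("joints",s["joints"].round(2),s["ft_force"].round(1),s["time_s"],s["gripper_width"].round(1));print("z",R[:,2].round(3),"midtool",mid.round(1))
E
python3 pose.py
```

```text
tcp [ 475.9 -314.3  210.8] footx [ 0.834 -0.552  0.001] tilt 1.57 mid [ 485.5 -319.8  210.3] base [ 431.3 -283.9  210.2] err to board [-8.2  9.6]Traceback (most recent call last):
  File "pose.py", line 10, in <module>
    print("joints",s["joints"].round(2),s["ft_force"].round(1),s["time_s"],s["gripper_width"].round(1));print("z",R[:,2].round(3),"midtool",mid.round(1))
                                                                           ^^^^^^^^^^^^^^^^^^^^^^^^
AttributeError: 'float' object has no attribute 'round'
```

Rotating toe-up in steps.

Request:
{"name": "drive_tool", "arguments": {"plan": [-0.096, -0.146, 0, 0, 0, 0, 0.3, -0.096, -0.146, 0, 0, 0, 0, 0.3, -0.096, -0.146, 0, 0, 0, 0, 0.3, -0.096, -0.146, 0, 0, 0, 0, 0.3, -0.096, -0.146, 0, 0, 0, 0, 0.3]}}

```text
time_s: 23.2
tool_pos: [476.9, -313.2, 208.4]
tool_rot: [2.86, -0.86, 0.532]
ft_force: [0.2, 0.7, -2.0]
gripper_width: 40.0
```

```bash
sed -i 's/s\["gripper_width"\].round(1)/s["gripper_width"]/' pose.py; python3 pose.py
```

```text
tcp [ 476.9 -313.2  208.4] footx [ 0.523 -0.343  0.78 ] tilt 0.675 mid [ 483.4 -316.6  216.7] base [ 449.5 -294.3  165.9] err to board [-6.1  6.4]
joints [-0.63 -0.34  1.93  0.02  1.19  1.52] [ 0.2  0.7 -2. ] 23.2 39.9985576372653
z [ 0.299 -0.201 -0.933] midtool [ 9.8 -0.8 -5. ]
```

Request:
{"name": "drive_tool", "arguments": {"plan": [-0.092, -0.141, 0, -1, 1, 0, 0.3, -0.092, -0.141, 0, -1, 1, 0, 0.3, -0.092, -0.141, 0, -1, 1, 0, 0.3, -0.092, -0.141, 0, 0, 0, 0, 0.3, 0, 0, 0, 0, 0, 0, 0.3]}}

```text
time_s: 23.82
tool_pos: [471.4, -305.3, 206.6]
tool_rot: [2.379, -0.71, 1.399]
ft_force: [0.5, -0.4, -1.4]
gripper_width: 39.9
```

```bash
python3 pose.py;python3 snap.py s_s side;python3 snap.py s_w
```

```text
tcp [ 471.4 -305.3  206.6] footx [-0.016  0.011  1.   ] tilt 0.019 mid [ 472.2 -304.9  217.6] base [ 473.2 -305.6  152.6] err to board [ 5.1 -5.3]
joints [-0.65 -0.73  2.38  0.15  0.43  1.4 ] [ 0.5 -0.4 -1.4] 23.825 39.92182586993794
z [ 0.731 -0.48  -0.486] midtool [ 9.8 -0.8 -5. ]
[ 471.4 -305.3  206.6] [ 2.379 -0.71   1.399] [-0.65 -0.73  2.38  0.15  0.43  1.4 ] [ 0.5 -0.4 -1.4] 23.825 39.92182586993794
[[0.406, -0.549, 0.731], [-0.266, -0.836, -0.48], [0.874, 0.0, -0.486]]
[ 472.1 -305.8  208.6] [ 2.379 -0.71   1.399] [-0.65 -0.72  2.38  0.15  0.43  1.4 ] [ 0.3 -1.5 -1.1] 23.875 39.696218356897624
[[0.407, -0.548, 0.731], [-0.266, -0.836, -0.48], [0.874, 0.0, -0.486]]
```

View pics/s_s.png

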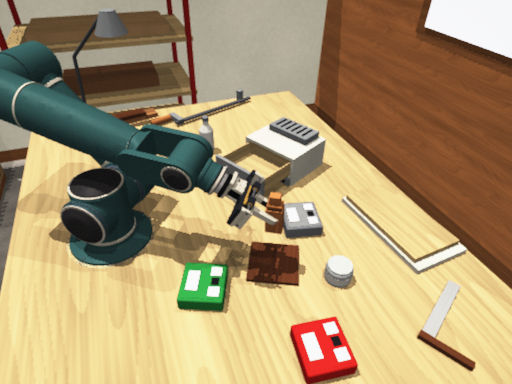

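View pics/s_w.png

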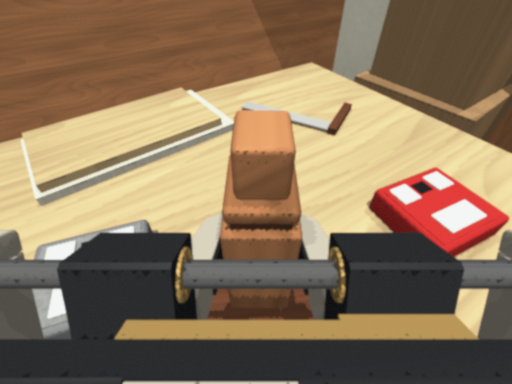

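Request:
{"name": "drive_tool", "arguments": {"plan": [0.01, 0.016, 0, 2, -2, -40, 0.3, 0, 0, 0, 1, -1, -40, 0.3, 0, 0, 0, 1, -1, -30, 0.3, 0, 0, 0, 0, 0, 0, 0.3]}}

```text
time_s: 24.42
tool_pos: [480.9, -311.4, 103.7]
tool_rot: [2.404, -0.712, 1.373]
ft_force: [-0.2, -0.7, -1.4]
gripper_width: 40.2
```

```bash
python3 pose.py;python3 snap.py t_w;python3 snap.py t_s side; python3 -c "
import cv2;a=cv2.imread('pics/t_s.png');cv2.imwrite('pics/t2.png',cv2.resize(a[170:300,190:340],None,fx=4,fy=4,interpolation=2))"
```

```text
tcp [ 480.9 -311.4  103.7] footx [ 0.005 -0.003  1.   ] tilt 0.006 mid [ 481.9 -311.1  114.7] base [ 481.5 -310.9   49.7] err to board [-4.6  0.9]
joints [-0.65 -0.55  2.45  0.31  0.21  1.22] [-0.2 -0.7 -1.4] 24.425 40.198866424576735
z [ 0.722 -0.469 -0.508] midtool [ 9.8 -0.8 -5. ]
[ 480.9 -311.4  103.7] [ 2.404 -0.712  1.373] [-0.65 -0.55  2.45  0.31  0.21  1.22] [-0.2 -0.7 -1.4] 24.425 40.198866424576735
[[0.426, -0.545, 0.722], [-0.276, -0.839, -0.469], [0.861, 0.001, -0.508]]
[ 481.4 -311.8  105.9] [ 2.401 -0.711  1.376] [-0.65 -0.55  2.45  0.31  0.21  1.22] [ 0.9  0.2 -2.1] 24.475 39.802449065195574
[[0.424, -0.545, 0.723], [-0.275, -0.839, -0.47], [0.863, 0.001, -0.505]]
```

View pics/t2.png

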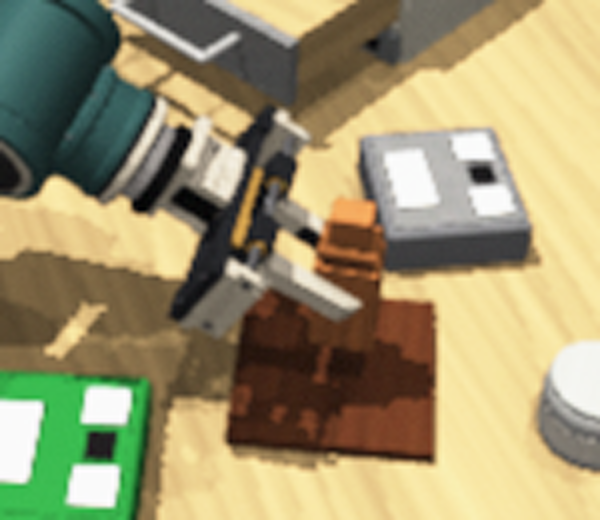

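View pics/t_w.png

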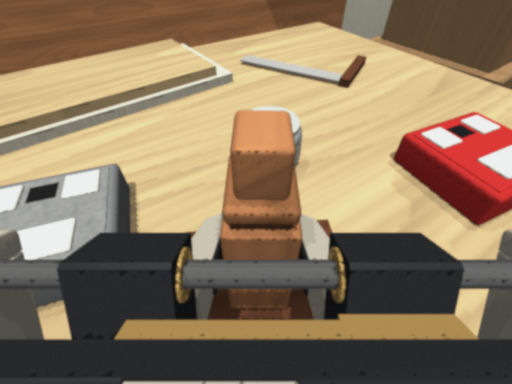

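Request:
{"name": "drive_tool", "arguments": {"plan": [0, 0, -0.045, 7, -6, 0, 0.3, 0, 0, 0, 0, 0, -5, 0.3, 0, 0, 0, 0, 0, 0, 0.3]}}

```text
time_s: 24.9
tool_pos: [488.1, -317.8, 107.1]
tool_rot: [2.373, -0.746, 1.366]
ft_force: [-0.3, 0.7, -1.9]
gripper_width: 40.0
```

```bash
python3 pose.py
```

```text
tcp [ 488.1 -317.8  107.1] footx [0.    0.003 1.   ] tilt 0.003 mid [ 489.  -317.4  118.1] base [ 489.  -317.6   53.1] err to board [-11.7   7.2]
joints [-0.63 -0.52  2.43  0.07  0.19  1.49] [-0.3  0.7 -1.9] 24.9 39.950026162096314
z [ 0.708 -0.497 -0.501] midtool [ 9.8 -0.8 -5. ]
```

Request:
{"name": "drive_tool", "arguments": {"plan": [0, 0, 0, 1, -1, -15, 0.3, 0, 0, 0, 0, 0, -10, 0.3]}}

```text
time_s: 25.15
tool_pos: [489.6, -319.2, 84.2]
tool_rot: [2.371, -0.743, 1.37]
ft_force: [-0.5, 0.1, -3.1]
gripper_width: 40.2
```

```bash
python3 pose.py
```

```text
tcp [ 489.6 -319.2   84.2] footx [-0.002  0.006  1.   ] tilt 0.006 mid [ 490.5 -318.9   95.1] base [ 490.6 -319.2   30.1] err to board [-13.2   8.7]
joints [-0.63 -0.47  2.44  0.12  0.12  1.43] [-0.5  0.1 -3.1] 25.15 40.17441544727367
z [ 0.71  -0.498 -0.499] midtool [ 9.8 -0.8 -5. ]
```

Request:
{"name": "drive_tool", "arguments": {"plan": [0, 0, -0.008, 1, -1, -8, 0.3]}}

```text
time_s: 25.28
tool_pos: [490.5, -320.4, 76.1]
tool_rot: [2.365, -0.752, 1.366]
ft_force: [-0.3, -0.5, -1.9]
gripper_width: 40.2
```

```bash
python3 pose.py
```

```text
tcp [ 490.5 -320.4   76.1] footx [-0.002  0.006  1.   ] tilt 0.006 mid [ 491.3 -320.    87.1] base [ 491.4 -320.4   22.1] err to board [-14.    9.8]
joints [-0.62 -0.45  2.44  0.04  0.09  1.53] [-0.3 -0.5 -1.9] 25.275 40.24776069445864
z [ 0.706 -0.504 -0.498] midtool [ 9.8 -0.8 -5. ]
```

Request:
{"name": "drive_tool", "arguments": {"plan": [0, 0, 0, 0, 0, -6, 0.3]}}

```text
time_s: 25.4
tool_pos: [490.4, -320.4, 69.9]
tool_rot: [2.365, -0.751, 1.366]
ft_force: [0.3, -0.7, -1.7]
gripper_width: 40.0
```

Request:
{"name": "drive_tool", "arguments": {"plan": [0, 0, 0, 0, 0, -2, 0.3]}}

```text
time_s: 25.52
tool_pos: [490.3, -320.4, 67.5]
tool_rot: [2.366, -0.751, 1.365]
ft_force: [-0.5, 0.3, -1.9]
gripper_width: 39.9
```

```bash
python3 pose.py
```

```text
tcp [ 490.3 -320.4   67.5] footx [-0.001  0.006  1.   ] tilt 0.006 mid [ 491.2 -320.    78.5] base [ 491.2 -320.4   13.5] err to board [-13.9   9.8]
joints [-0.62 -0.43  2.45  0.05  0.07  1.51] [-0.5  0.3 -1.9] 25.525 39.907899769520604
z [ 0.705 -0.503 -0.499] midtool [ 9.8 -0.8 -5. ]
```

Request:
{"name": "drive_tool", "arguments": {"plan": [0, 0, 0, 0, 0, -1.5, 0.3]}}

```text
time_s: 25.65
tool_pos: [490.4, -320.5, 66.4]
tool_rot: [2.365, -0.751, 1.366]
ft_force: [-0.6, 1.0, 6.4]
gripper_width: 39.9
```

Request:
{"name": "drive_tool", "arguments": {"plan": [0, 0, 0, 0, 0, -1, 0.3]}}

```text
time_s: 25.78
tool_pos: [490.7, -320.8, 66.4]
tool_rot: [2.363, -0.75, 1.368]
ft_force: [-1.6, 3.2, 4.2]
gripper_width: 39.4
```

Request:
{"name": "drive_tool", "arguments": {"plan": [0, 0, 0, 0, 0, 0, 0.5, 0, 0, 0, 0, 0, 0, 0.65, 0, 0, 0, 0, 0, 0, 0.65, 0, 0, 0, 0, 0, 0, 0.7]}}

```text
time_s: 26.28
tool_pos: [490.9, -321.0, 67.1]
tool_rot: [2.363, -0.75, 1.369]
ft_force: [0.3, -0.7, 0.4]
gripper_width: 64.1
```

```bash
python3 pose.py;python3 snap.py u_w;python3 snap.py u_s side; python3 -c "
import cv2;a=cv2.imread('pics/u_s.png');cv2.imwrite('pics/u2.png',cv2.resize(a[170:300,190:340],None,fx=4,fy=4,interpolation=2))"
```

```text
tcp [ 490.9 -321.    67.1] footx [-0.004  0.008  1.   ] tilt 0.009 mid [ 491.8 -320.6   78.1] base [ 492.  -321.1   13.1] err to board [-14.5  10.4]
joints [-0.62 -0.42  2.45  0.06  0.07  1.5 ] [ 0.3 -0.7  0.4] 26.275 64.0637210075101
z [ 0.707 -0.504 -0.496] midtool [ 9.8 -0.8 -5. ]
[ 490.9 -321.    67.1] [ 2.363 -0.75   1.369] [-0.62 -0.42  2.45  0.06  0.07  1.5 ] [ 0.3 -0.7  0.4] 26.275 64.0637210075101
[[0.407, -0.579, 0.707], [-0.284, -0.815, -0.504], [0.868, 0.004, -0.496]]
[ 490.9 -321.    67.1] [ 2.363 -0.75   1.369] [-0.62 -0.42  2.45  0.06  0.07  1.5 ] [0.6 0.6 0.6] 26.325 64.82186620802212
[[0.407, -0.579, 0.707], [-0.284, -0.815, -0.504], [0.868, 0.004, -0.496]]
```

View pics/u2.png

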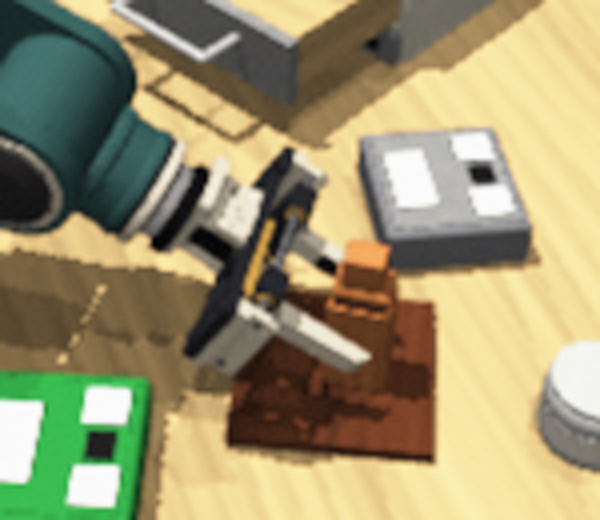

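View pics/u_w.png

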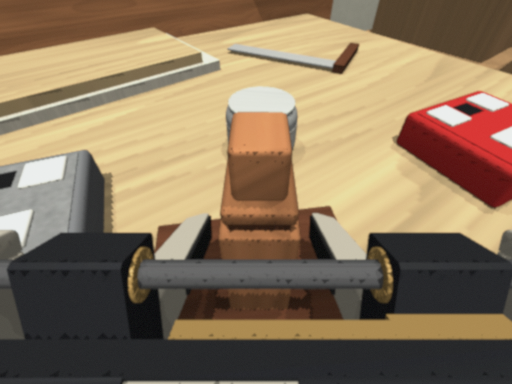

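Request:
{"name": "drive_tool", "arguments": {"plan": [0, 0, 0, -5, 4, 15, 0.75, 0, 0, 0, -8, 6, 30, 0.75, 0, 0, 0, -8, 6, 40, 0.75, 0, 0, 0, -8, 6, 40, 0.75, 0, 0, 0, -8, 6, 40, 0.75]}}

```text
time_s: 27.0
tool_pos: [451.3, -291.2, 231.8]
tool_rot: [2.369, -0.753, 1.361]
ft_force: [0.1, -0.6, 0.4]
gripper_width: 69.8
```

```bash
python3 snap.py v_w;python3 snap.py v_s side;python3 snap.py v_t top; python3 -c "
import cv2;a=cv2.imread('pics/v_s.png');cv2.imwrite('pics/v2.png',cv2.resize(a[130:310,190:360],None,fx=3.3,fy=3.3,interpolation=2))
a=cv2.imread('pics/v_t.png');cv2.imwrite('pics/v3.png',cv2.resize(a[100:250,100:360],None,fx=3,fy=3,interpolation=2))"
```

```text
[ 451.3 -291.2  231.8] [ 2.369 -0.753  1.361] [-0.62 -0.82  2.38  0.    0.54  1.56] [ 0.1 -0.6  0.4] 27.0 69.8290217087571
[[0.412, -0.579, 0.703], [-0.288, -0.815, -0.503], [0.864, 0.004, -0.503]]
[ 451.5 -291.3  239. ] [ 2.363 -0.75   1.369] [-0.62 -0.83  2.37  0.    0.55  1.56] [ 0.7 -0.6  8.7] 27.05 69.90931778154163
[[0.407, -0.579, 0.706], [-0.284, -0.815, -0.505], [0.868, 0.004, -0.496]]
[ 452.  -291.7  236.8] [ 2.362 -0.75   1.369] [-0.62 -0.82  2.37  0.    0.54  1.56] [-0.4  0.5 -0.5] 27.1 69.81857791418761
[[0.407, -0.579, 0.707], [-0.284, -0.815, -0.505], [0.868, 0.004, -0.496]]
```

View pics/v2.png

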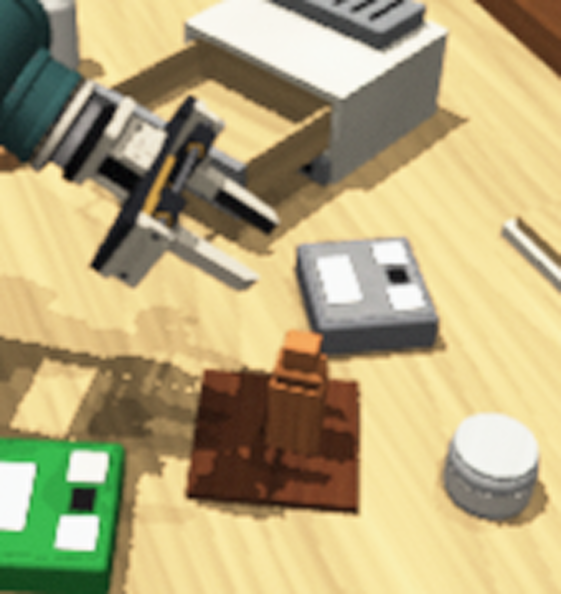

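View pics/v3.png

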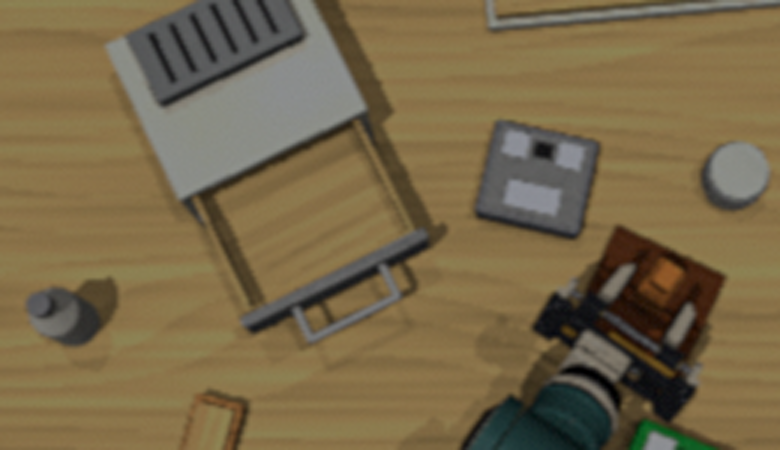

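View pics/v_w.png

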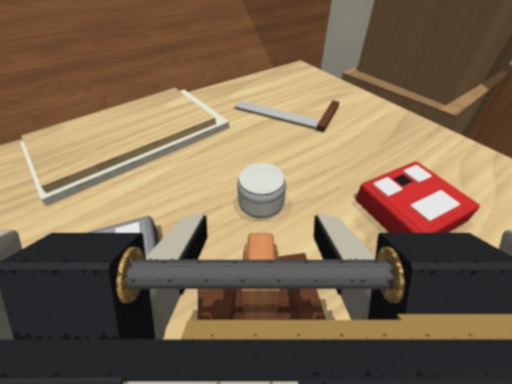

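Request:
{"name": "drive_tool", "arguments": {"plan": [0, 0, 0, 15, -10, -10, 0.75, 0, 0, 0, 0, 0, 0, 0.75, 0, 0, 0, 0, 0, 0, 0.75, 0, 0, 0, 0, 0, 0, 0.75]}}

```text
time_s: 27.65
tool_pos: [466.5, -301.3, 219.7]
tool_rot: [2.369, -0.752, 1.361]
ft_force: [-0.2, -0.3, 0.2]
gripper_width: 69.9
```

```bash
python3 - <<'E'
from rig import env
from h import *
s=env.read_state();print(s["joints"].round(2),s["ft_force"].round(1),s["qd"].round(3),s["time_s"])
import pickle
t=pickle.load(open("v_t.pkl","rb"))[1];d=pickle.load(open("v_s.pkl","rb"))[1]
f=lambda x,y:(x/3+100-.33,y/3+100-.33)
g=lambda x,y:(x/3.3+190-.35,y/3.3+130-.35)
print("foot toe top (top view)",ray(t,[f(661,266)],142),"handle",ray(t,[f(309,338),f(398,294)],92).mean(0))
print("toe top side",ray(d,[g(303,344)],142),"base front-bottom corners side",ray(d,[g(268,442),g(318,452)],12))
E
```

```text
[-0.62 -0.75  2.36 -0.    0.48  1.57] [-0.2 -0.3  0.2] [ 0.002 -0.003  0.003  0.001  0.004  0.002] 27.65
foot toe top (top view) [[ 503.56420079 -314.10247253]] handle [452.58257064  64.67218691]
toe top side [[ 489.07303516 -327.31748642]] base front-bottom corners side [[ 463.91887649 -320.53703681]
 [ 504.13528259 -348.45376996]]
```

```bash
python3 - <<'E'
from rig import env
print(env.close_job())
E
```

```text
the job is handed in; nothing more can be done
None
```

I carried out every step in order and handed the job in at about 27.7 s; the system gives no verdict.

- **Key:** I pressed the grey box's bar key with closed fingers at up to about 15 N for over 0.5 s. I did not go near the square keys.
- **Tray:** I pulled the tray against its stop. Afterwards the handle measured about 163 mm out, from two cameras.
- **Foot laid down:** I lifted the foot out, laid it on its side on the bench and released it. I then regrasped it with the tool tilted 30° back.
- **Foot stood up:** I turned it toe up, set it on the drying board and let go. At release its tilt worked out at about 0.01 rad.
- **Last checks:** The pictures show the foot upright on the board and clear of the gripper. The glue bottle, wax tin and sanding block look unmoved in the pictures, but I did not measure them again.
- **Foot position:** It is deliberately about 18 mm outward of the board's centre, because the arm was near its joint limits. The estimates disagree: 18 mm from the arm, about 20 mm from the side view and about 26 mm from the top view. All are within the 45 mm allowed.
- **Near miss:** While withdrawing, joint 2 read -0.83, which is its range limit. I then backed it off to -0.75.

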